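Close a gasketed sample carrier in the fume hood

TASK

Close up the sample carrier: set its lid gently on the rim with all four clips still raised, then snap the clips down over the flange in opposite-corner order, the second clip diagonally across from the first, until all four have caught. Press each clip only as hard as it needs to snap (never more than 20 N, or it cracks), and leave the glassware and tools around it where they are.

Things in the scene. Friction and masses are not known exactly. Their poses are not given: they have to be found in the camera images.
- carrier: open sample carrier of off-white plastic, fixed, 112 x 156 mm (own x, y), 70 mm tall, capped vials inside. Origin: centre of its underside, z up. Walls 4 mm thick (mouth 104 x 148 mm). A flange stands 5 mm proud round the outside, 63.2 to 67.4 mm up, warped up to 0.4 mm at each corner. On the rim a dark rubber seal, 3 mm proud, gives 4 N per mm at each corner, down to the solid rim.
- carrier_rim (a point): centre of the carrier's mouth, at rim height, 70 mm above the worktop; axes as the carrier's. How a clip catches: near 0.2 rad the sprung tooth under the flap's end meets the flange and slides down it; it catches only with the flap right down, after squeezing that corner of the lid onto the seal. Pressed at its pad it needs 5 to 17 N; 0.8 to 1.6 mm past the catch the lid meets the solid rim.
- lid_grip (a point): centre of the bar handle on the loose grey lid (0.4 kg), 36 mm above the lid's lowest edge; axes as the lid's, z up. Bar along y, 84 x 14 wide x 14 mm high, a post at each end. Lid plate 116 x 160 mm (x, y), its top 24 mm below this point. Under it a plug 101 x 143 mm, 8 mm deep, enters the mouth, either way round. Laid on the seal this point is about 100.7 mm above the worktop.
- clip_a (a joint): hinge of the clip at the lid's +x +y corner (opposite corner: clip c), rad: 0 = down flat, parallel to the lid; grows as it is raised, to 1.1. Raised it stays where it is left; pushed straight down on its end it may jam, swung down from the hinge side outwards it does not; let go before its tooth has caught under the flange, it springs back above 0.06. All clips are alike.
- clip_b (a joint): hinge of the clip at the lid's +x -y corner (opposite corner: clip d), rad: 0 = down flat, parallel to the lid; grows as it is raised, to 1.1. Raised it stays where it is left; pushed straight down on its end it may jam, swung down from the hinge side outwards it does not; let go before its tooth has caught under the flange, it springs back above 0.06.
- clip_c (a joint): hinge of the clip at the lid's -x -y corner (opposite corner: clip a), rad: 0 = down flat, parallel to the lid; grows as it is raised, to 1.1. Raised it stays where it is left; pushed straight down on its end it may jam, swung down from the hinge side outwards it does not; let go before its tooth has caught under the flange, it springs back above 0.06.
- clip_d (a joint): hinge of the clip at the lid's -x +y corner (opposite corner: clip b), rad: 0 = down flat, parallel to the lid; grows as it is raised, to 1.1. Raised it stays where it is left; pushed straight down on its end it may jam, swung down from the hinge side outwards it does not; let go before its tooth has caught under the flange, it springs back above 0.06.
- clip_a_pad (a point): middle of clip a's upper face, where a thumb presses; x along the flap from hinge to free end, z out of the face. Flap 30 mm wide, ending 39 mm from its hinge line; this point is 22 mm from it. Hinge line: along the lid's y, 36 mm +x and 48 mm +y of the lid's middle, 20 mm below lid_grip. Clip down: this point is 58 mm +x, 48 mm +y of the middle, 18 mm below lid_grip.
- clip_b_pad (a point): middle of clip b's upper face, where a thumb presses; x along the flap from hinge to free end, z out of the face. Flap 30 mm wide, ending 39 mm from its hinge line; this point is 22 mm from it. Hinge line: along the lid's y, 36 mm +x and 48 mm -y of the lid's middle, 20 mm below lid_grip. Clip down: this point is 58 mm +x, 48 mm -y of the middle, 18 mm below lid_grip.
- clip_c_pad (a point): middle of clip c's upper face, where a thumb presses; x along the flap from hinge to free end, z out of the face. Flap 30 mm wide, ending 39 mm from its hinge line; this point is 22 mm from it. Hinge line: along the lid's y, 36 mm -x and 48 mm -y of the lid's middle, 20 mm below lid_grip. Clip down: this point is 58 mm -x, 48 mm -y of the middle, 18 mm below lid_grip.
- clip_d_pad (a point): middle of clip d's upper face, where a thumb presses; x along the flap from hinge to free end, z out of the face. Flap 30 mm wide, ending 39 mm from its hinge line; this point is 22 mm from it. Hinge line: along the lid's y, 36 mm -x and 48 mm +y of the lid's middle, 20 mm below lid_grip. Clip down: this point is 58 mm -x, 48 mm +y of the middle, 18 mm below lid_grip.
- small_beaker: small glass beaker, 46 mm across, 56 mm tall, standing between the two work places; origin at the centre of its underside. A bystander.
- spatula: steel spatula lying flat, 140 mm long, between the two work places; origin at the centre of its underside. A bystander.
- cylinder_25ml: slim glass measuring cylinder, foot 48 mm across, 131 mm tall; origin at the centre of its underside. A bystander.
- beaker: glass beaker, 72 mm across, 88 mm tall; origin at the centre of its underside. A bystander.
- bulb: rubber pipette bulb, 62 mm across, 75 mm tall; origin at the centre of its underside. A bystander.
- hook_a (a joint): how far the sprung tooth of clip a is pushed outwards, m: 0 at rest (clip raised, or properly caught under the flange), 0.001 to 0.004 while it still rides on the flange. The tooth hangs under the flap, 25 mm from the hinge line and 16 mm below it, 24 mm wide; not handled itself.
- hook_b (a joint): how far the sprung tooth of clip b is pushed outwards, m: 0 at rest (clip raised, or properly caught under the flange), 0.001 to 0.004 while it still rides on the flange. The tooth hangs under the flap, 25 mm from the hinge line and 16 mm below it, 24 mm wide; not handled itself.
- hook_c (a joint): how far the sprung tooth of clip c is pushed outwards, m: 0 at rest (clip raised, or properly caught under the flange), 0.001 to 0.004 while it still rides on the flange. The tooth hangs under the flap, 25 mm from the hinge line and 16 mm below it, 24 mm wide; not handled itself.
- hook_d (a joint): how far the sprung tooth of clip d is pushed outwards, m: 0 at rest (clip raised, or properly caught under the flange), 0.001 to 0.004 while it still rides on the flange. The tooth hangs under the flap, 25 mm from the hinge line and 16 mm below it, 24 mm wide; not handled itself.
Things that resemble listed ones, but are neither listed nor needed, are in the scene too. What is shaped like the part that bears lid_grip but purple is not meant.

How it is judged:
By the outcome, as a careful person would: the job done as asked, in the order asked, and still so for the second after the job is handed in, with the robot touching nothing.
It also fails if it takes over 72 s, if anything falls off the work surface, if the arm or the gripper's body presses on something with over 40 N, if the wrist force passes 120 N, or if a joint passes its speed limit or range.

ROBOT

A 6-joint arm with a two-finger parallel gripper is mounted at the origin on the work surface. World frame = base frame: x ahead of the robot, y to its left, z up, the work surface at z = 0. Lengths are in m, angles in rad, forces in N, time in s.
With the tool pointing down it reaches from about 0.425 to 0.95 m from the base axis. Payload 3.5 kg.
Tool frame: the origin (TCP) lies at the very end of the fingers, on their centre line; the grasp point (between the pads) lies 19 mm behind it; x points along the fingers, z is the direction in which the jaws open and shut, and the axes are right-handed (so a half turn about x gives the same grasp; the last joint's range is limited). The gripper opens to 85 mm and grips with 20 to 120 N. Pads are 22 mm wide; open, the fingers measure 114 mm over their backs; the gripper's body (76 mm by 85 mm) begins 54 mm behind the grasp point. The pads swing forward as they close: fully open they stand 13 mm farther back than shut.
Start: joints at [1.083, 0.286, 1.577, -0, 1.279, -0.15], TCP at [0.224, 0.637, 0.231] pointing down, gripper open.
Joint ranges: [-2.77, 2.77], [-0.9, 2.22], [0.21, 2.48], [-1.53, 4.67], [0.24, 2.81], [-2.84, 2.84]. Speed limits (rad/s): [2.79, 2.79, 3.14, 3.14, 3.14, 3.14].

INTERFACE

Orientations are given as a unit quaternion [x, y, z, w].
In Python, from plant import ctrl, cams gives the robot as it stands.
- The arm moves only by the tool play_rows, never from a script. Its argument "rows" is a list of rows, each a list of 3 entries, a list of its own where there are three numbers: the opening in per cent of the stroke, from 0 (shut) to 100 (fully open), then the shift along the tool's x, y, z in units of 0.3 m (1.0 is 0.3 m), then the turn, a rotation vector about the tool's x, y, z in units of pi/2 rad (1.0 is pi/2 rad). A call has 1 to 10 rows; each row is the pose to reach, as a shift and turn from the pose commanded when the call began, along the tool's axes at that moment; what a row does not reach only later rows make up. A row lasts 1/12 s, in which the tool goes at most 41.7 mm and 7.16 degrees, less where a joint would pass 70% of its speed; a pose out of reach is approached as far as the arm can. A call with a number of a shift or a turn outside -1 to 1 is refused whole. A call with a gripper value outside its range is refused whole. The fingers move at their own pace and stop on an object; "force" is the grip in N (left out, the last holds). Time passes only in rows, so rows that repeat a pose let the fingers close. It gives the time, the measured TCP pose, the force and the opening at its end, in the units of the state.
- ctrl.get_state(): the state, without advancing time (a new reading comes with each control period).
- cams.read_camera(name): name is "scene" or "top" or "wrist"; returns a dict with "color" (480x640x3 uint8, red, green, blue), "fx", "fy", "cx", "cy" (pixels), "view" (4x4, takes a point from world to camera coordinates). Camera axes: x right, y down, z forward; pixel columns grow to the right and rows downward; lengths in m; the calibration is good to about 2 mm. A picture is of the moment at which its call begins. There is no depth.
- ctrl.sign_off(): hands the job in, once; it reports no verdict.
The state is a dict: "time": time; "qpos": joint angles; "dq": joint speeds; "joint_efforts": joint torques, N m; "eef_pos": TCP position; "tcp_rot": TCP orientation; "contact_force": force on the tool from outside, world axes, zero at the start; "wrist_torque": the same for the moment, N m; "opening": opening from 0.0 (shut) to 1.0 (fully open).
Only numpy, scipy, OpenCV 4.12 (cv2) and the standard library are available. Lean on these libraries where they do the work, as an engineer would, in place of code of your own. Each camera call takes 0.05 s, during which the arm holds its last target. There are 200 camera calls.

## Working session

There is one attempt and no reset: what is moved stays moved. The work goes in short steps, Python scripts to look and compute and a tool call to move; the robot and the scene stay as the last step left them, time stands still between calls to the robot, and variables do not carry over. Pictures are saved under pics/ and viewed, about 8 in all and at most 12, crops included, and the job is handed in when it is done.

Besides the shell and the picture viewer there is one more tool, called after ">>>" as name(argument=value, ...) on one line, values as JSON. play_rows: Moves the arm, as the interface text tells. Shifts and turns lie within -1 to 1; 1 stands for 0.3 m of shift or pi/2 rad of turn. Its arguments: {"type":"object","properties":{"rows":{"type":"array"},"force":{"type":"number"}},"required":["rows"]}

```bash
ls; mkdir -p pics
python3 - <<'E'
from plant import ctrl,cams
import cv2,numpy as np
s=ctrl.get_state();print(s)
for n in("scene","top"):
    c=cams.read_camera(n);cv2.imwrite(f"pics/{n}0.png",c["color"][...,::-1]);np.savez(f"{n}0.npz",**c)
    print(n,c["fx"],c["fy"],c["cx"],c["cy"],np.round(c["view"],4).tolist())
E
```

```text
pics
{'time': 0.0, 'qpos': array([ 1.08297929e+00,  2.87236045e-01,  1.57814983e+00, -6.10283505e-06,
        1.27860887e+00, -1.49975845e-01]), 'dq': array([-2.74152689e-04, -2.52682525e-04,  8.44852738e-04, -1.03230651e-03,
       -1.30020325e-04,  6.63913055e-05]), 'joint_efforts': array([ 2.91661330e-03, -4.05981660e+01, -2.92627788e+01, -4.92351546e-05,
        5.92229568e-03,  5.80751788e-06]), 'eef_pos': array([0.22338024, 0.63627936, 0.22991496]), 'tcp_rot': array([-0.40920823,  0.57769942,  0.4084406 ,  0.57618424]), 'contact_force': array([-1.25527343,  0.64829364,  0.3128309 ]), 'wrist_torque': array([-0.03212696,  0.00138816,  0.01038759]), 'opening': 1.0005017152560718}
scene 440.11068159592185 440.11068159592185 323.504579454164 240.50885415407086 [[-0.3035, 0.9528, -0.0058, 0.2356], [0.8207, 0.2583, -0.5096, -0.3342], [-0.4841, -0.1595, -0.8604, 1.1296], [0.0, 0.0, 0.0, 1.0]]
top 500.821216207454 500.821216207454 318.86908384398663 240.07442905894007 [[-0.0231, -0.9997, -0.0035, -0.0718], [-0.9925, 0.0233, -0.1204, 0.4754], [0.1204, 0.0007, -0.9927, 0.9306], [0.0, 0.0, 0.0, 1.0]]
```

View pics/scene0.png

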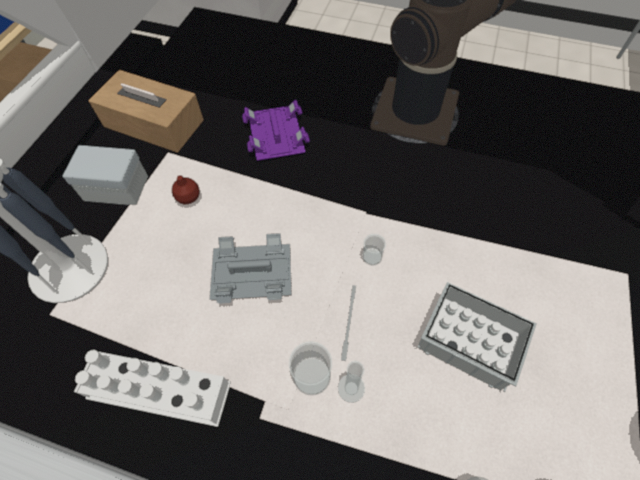

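View pics/top0.png

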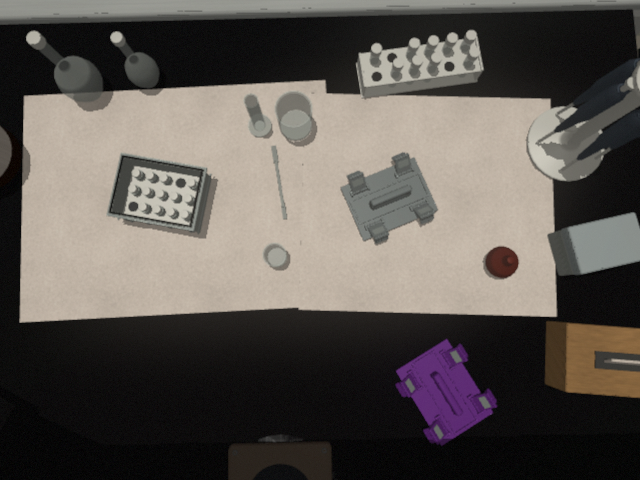

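Scene: the grey lid is at about (250,270), the carrier at (477,335). Top: the lid bar runs from (372,207) to (410,188), and the carrier's outer corners are about (122,155), (208,165), (196,230) and (109,215). The purple lid is a decoy.

```bash
cat > h.py <<'E'
import numpy as np,cv2
from scipy.spatial.transform import Rotation as R
def ray(c,uv,z):
    uv=np.atleast_2d(uv).astype(float);V=c["view"];Rm=V[:3,:3];o=-Rm.T@V[:3,3]
    d=np.c_[(uv[:,0]-c["cx"])/c["fx"],(uv[:,1]-c["cy"])/c["fy"],np.ones(len(uv))]@Rm
    return o+d*((z-o[2])/d[:,2])[:,None]
def proj(c,P):
    p=np.atleast_2d(P)@c["view"][:3,:3].T+c["view"][:3,3]
    return np.c_[c["fx"]*p[:,0]/p[:,2]+c["cx"],c["fy"]*p[:,1]/p[:,2]+c["cy"]]
def rows(pos,rot,s):
    """shift and turn (move units) from state s to TCP pos, rot (Rotation)"""
    r0=R.from_quat(s["tcp_rot"])
    return np.round(r0.inv().apply(np.array(pos)-s["eef_pos"])/.3,4),np.round((r0.inv()*rot).as_rotvec()/(np.pi/2),4)
def down(a):
    """tool x down, jaw axis z at heading a"""
    x=np.array([0,0,-1.]);z=np.array([np.cos(a),np.sin(a),0]);return R.from_matrix(np.c_[x,np.cross(z,x),z])
E
python3 - <<'E'
from h import *
t=dict(np.load("top0.npz"));sc=dict(np.load("scene0.npz"))
b=ray(t,[[372,207],[410,188]],.043);print("bar",b,b.mean(0),np.degrees(np.arctan2(*(b[1]-b[0])[1::-1])))
k=ray(t,[[122,155],[208,165],[196,230],[109,215]],.073);print("car",k,k.mean(0))
for i in range(4):
    d=k[(i+1)%4]-k[i];print(np.linalg.norm(d),np.degrees(np.arctan2(d[1],d[0])))
print("scene bar",ray(sc,[[230,267],[270,265]],.043).mean(0))
for n,u in dict(smallb=(277,257),cyl=(260,128),beak=(296,125),bulb=(502,262)).items(): print(n,ray(t,u,0))
print(R.from_quat([-0.40920823,  0.57769942,  0.4084406 ,  0.57618424]).as_matrix().round(3))
from plant import cams,ctrl
c=cams.read_camera("wrist");print(np.round(c["view"],3).tolist(),c["fx"])
s=ctrl.get_state();r=R.from_quat(s["tcp_rot"]);V=c["view"];o=-V[:3,:3].T@V[:3,3]
print("cam in tool",r.inv().apply(o-s["eef_pos"]),"axes",(V[:3,:3]@r.as_matrix()).round(3))
E
```

```text
bar [[ 0.53280741 -0.18532616  0.043     ]
 [ 0.56789863 -0.25914395  0.043     ]] [ 0.55035302 -0.22223505  0.043     ] -64.57469873577683
car [[0.63682279 0.28084005 0.073     ]
 [0.61379623 0.1201246  0.073     ]
 [0.49210608 0.14168041 0.073     ]
 [0.52376223 0.30202507 0.073     ]] [0.56662183 0.21116753 0.073     ]
0.16235663676013928 -98.15358134366286
0.12358456845389638 169.95500525040234
0.16343965457077284 78.83196381988998
0.11502823527123177 -10.612879561841579
scene bar [ 0.56271047 -0.21754647  0.043     ]
smallb [[4.45522387e-01 1.64285355e-04 0.00000000e+00]]
cyl [[7.08859414e-01 3.12388408e-02 1.11022302e-16]]
beak [[ 0.71338637 -0.04189484  0.        ]]
bulb [[ 0.42538091 -0.44067288  0.        ]]
[[-0.001 -0.943  0.331]
 [-0.002  0.331  0.943]
 [-1.     0.    -0.002]]
[[0.332, 0.943, -0.003, -0.674], [0.9, -0.316, 0.3, -0.038], [0.282, -0.102, -0.954, 0.38], [0.0, 0.0, 0.0, 1.0]] 346.27860742434626
cam in tool [-0.14170788  0.07688317  0.00039821] axes [[ 0.001 -0.     1.   ]
 [-0.3   -0.954  0.   ]
 [ 0.954 -0.3   -0.001]]
```

>>> play_rows(rows=[[100,[0,-0.1,-0.06],[0.06,0,0]],[100,[0,-0.2,-0.12],[0.12,0,0]],[100,[0,-0.3,-0.18],[0.18,0,0]],[100,[0,-0.4,-0.24],[0.24,0,0]],[100,[0,-0.5,-0.3],[0.3,0,0]],[100,[0,-0.6,-0.36],[0.36,0,0]],[100,[0,-0.7,-0.42],[0.42,0,0]],[100,[0,-0.775,-0.478],[0.45,0,0]]])

```text
time: 0.82
eef_pos: [0.3969, 0.4226, 0.231]
tcp_rot: [-0.182, 0.683, 0.182, 0.683]
contact_force: [0.2, -0.2, -0.6]
opening: 1.005
```

Run:
```python
from h import *
from plant import ctrl
s=ctrl.get_state();print(s["time"],s["eef_pos"],rows([.567,.211,.23],down(np.radians(-10)),s))
```

```text
0.8167 [0.39685683 0.42258674 0.23102667] (array([ 0.0039, -0.894 ,  0.1406]), array([4.43e-01, 1.00e-04, 4.00e-04]))
```

>>> play_rows(rows=[[100,[0,-0.12,0.02],[0.07,0,0]],[100,[0,-0.24,0.04],[0.14,0,0]],[100,[0,-0.36,0.06],[0.21,0,0]],[100,[0,-0.48,0.08],[0.28,0,0]],[100,[0,-0.6,0.1],[0.34,0,0]],[100,[0,-0.72,0.12],[0.4,0,0]],[100,[0,-0.84,0.135],[0.443,0,0]],[100,[0,-0.894,0.14],[0.443,0,0]],[100,[0,-0.894,0.14],[0.443,0,0]]])

```text
time: 1.57
eef_pos: [0.5684, 0.2104, 0.2308]
tcp_rot: [0.061, 0.704, -0.062, 0.704]
contact_force: [-1.0, 1.0, 0.2]
opening: 0.999
```

Run:
```python
from h import *
from plant import ctrl,cams
c=cams.read_camera("wrist");s=ctrl.get_state();np.savez("w1.npz",**c);cv2.imwrite("pics/w1.png",c["color"][...,::-1])
print(s["time"],s["eef_pos"],proj(c,[.567,.211,.073]))
```

```text
1.6167 [0.56719201 0.21205857 0.23077892] [[315.51048695 215.33526475]]
```

View pics/w1.png

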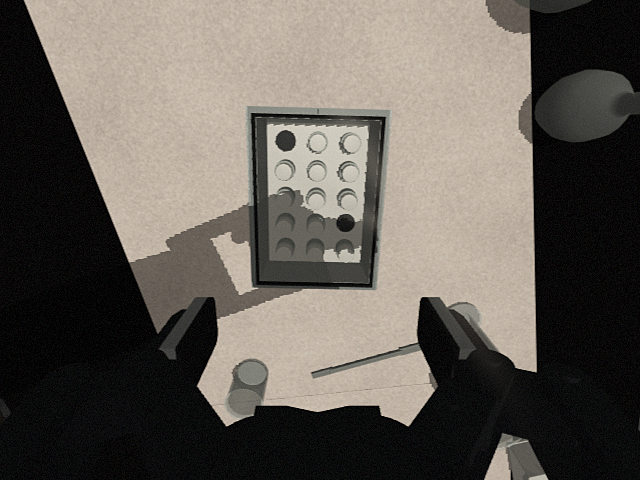

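Wrist: the carrier mouth is centred at about (317,200), with the flange as a grey outline from (249,107) to (390,290). The vials stay below the rim. Next I'll fit the flange and seal outlines.

```bash
cat >> h.py <<'E'
def fit(c,mask,z,near):
    """min-area rectangle (world, plane z) of the mask blob whose box holds pixel near"""
    n,l,st,_=cv2.connectedComponentsWithStats(mask.astype(np.uint8))
    for i in range(1,n):
        x,y,w,h,a=st[i]
        if a>300 and x<=near[0]<=x+w and y<=near[1]<=y+h:
            k=np.argwhere(l==i)[:,::-1];p=ray(c,cv2.convexHull(k.astype(np.int32))[:,0],z)[:,:2]
            (cx,cy),(w2,h2),an=cv2.minAreaRect(((p-.5)*1e4).astype(np.float32))
            print("blob",st[i],"centre",np.round([cx/1e4+.5,cy/1e4+.5],4),"size mm",round(w2/10,1),round(h2/10,1),"ang of w",round(an,2))
E
python3 - <<'E'
from h import *
c=dict(np.load("w1.npz"));im=c["color"].astype(int)
for y in(150,200,240): print(y,im[y,236:262].tolist() if y==200 else '')
print(im[200,370:400].tolist())
mx=im.max(2)
for th in(30,40,50): print(th);fit(c,mx<th,.073,(317,200))
for th in(0,6,10):
    print("sat",th);m=(im[...,0]-im[...,2]<th);m[:95]=0;m[300:]=0;m[:,:235]=0;m[:,400:]=0;fit(c,m,.0674,(317,200))
t=dict(np.load("top0.npz"));im=t["color"].astype(int);print("top")
for th in(30,40,50):fit(t,im.max(2)<th,.073,(160,192))
E
```

```text
150 
200 [[201, 189, 173], [203, 191, 177], [209, 199, 181], [205, 190, 175], [203, 190, 176], [199, 184, 170], [193, 181, 164], [197, 185, 171], [198, 186, 171], [201, 188, 173], [195, 182, 168], [202, 184, 173], [175, 169, 157], [153, 161, 151], [152, 157, 146], [122, 126, 119], [139, 141, 134], [93, 96, 92], [16, 12, 14], [16, 17, 16], [16, 14, 13], [59, 61, 56], [77, 76, 69], [63, 66, 60], [56, 58, 54], [57, 60, 56]]
240 
[[59, 56, 51], [62, 64, 59], [66, 61, 58], [64, 65, 60], [68, 69, 61], [59, 58, 56], [33, 30, 27], [35, 31, 32], [41, 42, 37], [103, 104, 98], [137, 139, 132], [133, 134, 127], [142, 145, 136], [153, 156, 147], [178, 170, 158], [195, 181, 165], [189, 175, 159], [189, 176, 165], [189, 177, 162], [180, 170, 155], [185, 174, 160], [189, 177, 162], [194, 184, 169], [193, 181, 169], [193, 181, 166], [191, 179, 166], [187, 173, 160], [187, 174, 160], [193, 180, 167], [191, 178, 162]]
30
blob [     0      0    640    480 132512] centre [0.5571 0.1357] size mm 484.4 747.6 ang of w 80.08
blob [ 251  113  125  174 1203] centre [0.5686 0.2187] size mm 154.1 110.1 ang of w 
[... 205 characters left out ...]
b [     0      0    640    480 135394] centre [0.5571 0.1357] size mm 484.4 747.6 ang of w 80.08
blob [ 251  113  126  174 1537] centre [0.5685 0.2186] size mm 154.6 111.3 ang of w 78.68
sat 0
sat 6
blob [ 246  106  135  184 6290] centre [0.5684 0.2188] size mm 165.1 120.7 ang of w 78.58
sat 10
blob [  246   106   145   184 13219] centre [0.5683 0.2187] size mm 165.5 121.5 ang of w 78.53
top
blob [     0     10    640    470 123507] centre [ 0.4715 -0.0871] size mm 861.4 1220.0 ang of w 0.01
blob [     0     10    640    470 134351] centre [ 0.4717 -0.0899] size mm 861.9 1225.6 ang of w 0.01
blob [     0      9    640    471 140067] centre [ 0.4718 -0.0901] size mm 862.5 1225.6 ang of w 0.04
```

Carrier centre is (0.5685, 0.2187) with its x axis at −11.4°; the seal and flange fits agree. Next stop is above the lid.

Run:
```python
from h import *
from plant import ctrl
s=ctrl.get_state();print(s["time"],rows([.553,-.223,.2],down(np.radians(25.4)),s))
```

```text
1.6167 (array([ 0.1026, -1.4367,  0.203 ]), array([-3.923e-01, -6.000e-04, -1.000e-04]))
```

>>> play_rows(rows=[[100,[0,-0.12,0.015],[-0.04,0,0]],[100,[0,-0.25,0.03],[-0.08,0,0]],[100,[0,-0.38,0.05],[-0.12,0,0]],[100,[0,-0.51,0.07],[-0.16,0,0]],[100,[0,-0.64,0.09],[-0.2,0,0]],[100,[0,-0.77,0.11],[-0.24,0,0]],[100,[0,-0.9,0.13],[-0.28,0,0]],[100,[0,-1.0,0.14],[-0.32,0,0]]])

```text
time: 2.28
eef_pos: [0.5568, -0.0903, 0.2313]
tcp_rot: [-0.119, 0.697, 0.118, 0.697]
contact_force: [0.0, 0.6, -0.3]
opening: 1.001
```

Run:
```python
from h import *
from plant import ctrl
s=ctrl.get_state();print(s["time"],rows([.553,-.223,.2],down(np.radians(25.4)),s))
```

```text
2.2833 (array([ 0.1044, -0.4134, -0.158 ]), array([-0.0679,  0.    ,  0.0001]))
```

>>> play_rows(rows=[[100,[0.03,-0.13,-0.05],[-0.03,0,0]],[100,[0.06,-0.26,-0.1],[-0.06,0,0]],[100,[0.09,-0.36,-0.14],[-0.068,0,0]],[100,[0.104,-0.413,-0.158],[-0.068,0,0]],[100,[0.104,-0.413,-0.158],[-0.068,0,0]],[100,[0.104,-0.413,-0.158],[-0.068,0,0]]])

```text
time: 2.78
eef_pos: [0.5528, -0.2209, 0.1996]
tcp_rot: [-0.153, 0.69, 0.155, 0.69]
contact_force: [0.2, 0.7, 1.6]
opening: 1.002
```

Run:
```python
from h import *
from plant import ctrl,cams
c=cams.read_camera("wrist");s=ctrl.get_state();np.savez("w2.npz",**c);cv2.imwrite("pics/w2.png",c["color"][...,::-1])
print(s["time"],s["eef_pos"],proj(c,[.553,-.223,.043]))
```

```text
2.8333 [ 0.55310375 -0.22023297  0.20007438] [[316.1394138  218.83186311]]
```

View pics/w2.png

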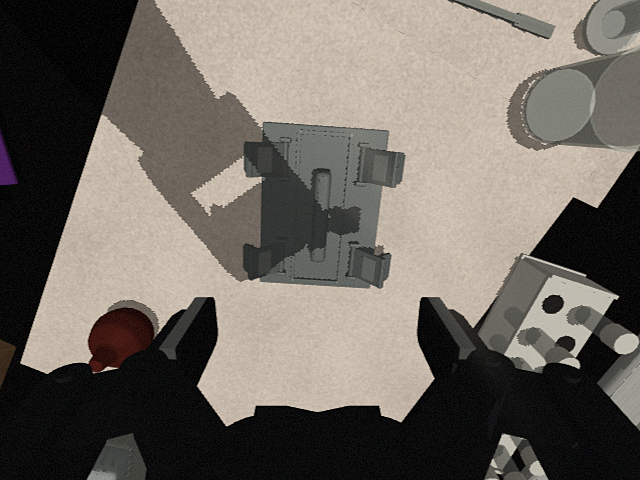

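Wrist: the lid bar runs from about (322,170) to (318,262), and the plate corners are near (263,122), (389,129), (379,288) and (261,281). All four clips are raised.

Run:
```python
from h import *
from plant import ctrl
c=dict(np.load("w2.npz"))
k=ray(c,[[263,122],[389,129],[379,288],[261,281]],.012)
for i in range(4):
    d=k[(i+1)%4]-k[i];print(np.linalg.norm(d).round(4),np.degrees(np.arctan2(d[1],d[0])))
print("plate",k.mean(0))
b=ray(c,[[322,170],[318,262]],.043);d=b[0]-b[1];print("bar",b.mean(0),np.linalg.norm(d),np.degrees(np.arctan2(d[1],d[0])))
im=c["color"].astype(int);m=im[...,0]-im[...,2]<4;m[:110]=0;m[292:]=0;m[:,:240]=0;m[:,410:]=0
k=np.argwhere(m)
# plate's top and bottom edges: per column extreme rows
xs=range(275,372,3);mm=m.copy()
top=np.array([[x,np.argmax(m[:,x])] for x in xs]);bot=np.array([[x,479-np.argmax(m[::-1,x])] for x in xs])
for n,e in(("top",top),("bot",bot)):
    p=ray(c,e,.012)[:,:2];v=cv2.fitLine(p.astype(np.float32),cv2.DIST_HUBER,0,1e-4,1e-4).ravel();print(n,v,np.degrees(np.arctan2(v[1],v[0])))
cv2.imwrite("pics/m.png",cv2.resize(c["color"][110:300,235:415,::-1],None,fx=3,fy=3,interpolation=cv2.INTER_CUBIC))
```

```text
0.1146 22.111378729976618
0.1594 -65.06380567614515
0.1235 -158.54507757295178
0.1578 111.71820278140623
plate [ 0.55887167 -0.22010106  0.012     ]
bar [ 0.55567432 -0.2207788   0.043     ] 0.08448765454305299 112.87533200972344
top [ 0.93137723  0.36405554  0.53177035 -0.14644235] 21.34947
bot [ 0.93248254  0.36121503  0.5881966  -0.2932185 ] 21.174833
```

View pics/m.png

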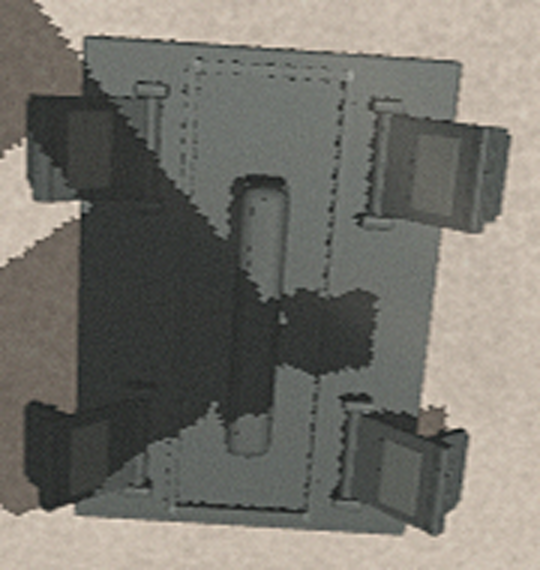

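Corrected lower-right plate corner: crop (404,533), which is pixel (369.7,287.7).

Run:
```python
from h import *
from plant import ctrl
c=dict(np.load("w2.npz"))
k=ray(c,[[263.3,122.7],[388.7,130.7],[369.7,287.7],[260.7,281.7]],.012)
for i in range(4):
    d=k[(i+1)%4]-k[i];print(np.linalg.norm(d).round(4),np.degrees(np.arctan2(d[1],d[0])))
print("plate",k.mean(0))
b=ray(c,[[322.7,169.5],[317.7,261.7]],.043);d=b[0]-b[1];print("bar",b.mean(0),np.linalg.norm(d),np.degrees(np.arctan2(d[1],d[0])))
s=ctrl.get_state()
print(rows([.5545,-.221,.06],down(np.radians(21.6)),s),rows([.5545,-.221,.020],down(np.radians(21.6)),s))
```

```text
0.1142 21.659628931044832
0.1579 -68.5435609871386
0.1141 -158.2786672693956
0.158 111.50706782180312
plate [ 0.55686797 -0.22174422  0.012     ]
bar [ 0.55566477 -0.22038494  0.043     ] 0.08465069481624765 112.28770403386486
(array([ 0.4669, -0.0048,  0.003 ]), array([ 0.0404,  0.0002, -0.0008])) (array([ 0.6002, -0.005 ,  0.0029]), array([ 0.0404,  0.0002, -0.0008]))
```

>>> play_rows(rows=[[100,[0.1,-0.007,0.008],[0.04,0,0]],[100,[0.2,-0.007,0.008],[0.04,0,0]],[100,[0.3,-0.007,0.008],[0.04,0,0]],[100,[0.4,-0.007,0.008],[0.04,0,0]],[100,[0.48,-0.007,0.008],[0.04,0,0]],[100,[0.54,-0.007,0.008],[0.04,0,0]],[100,[0.58,-0.007,0.008],[0.04,0,0]],[100,[0.6,-0.007,0.008],[0.04,0,0]],[100,[0.6,-0.007,0.008],[0.04,0,0]]])

```text
time: 3.58
eef_pos: [0.5559, -0.2211, 0.0194]
tcp_rot: [-0.133, 0.695, 0.133, 0.694]
contact_force: [-0.6, 0.5, -0.1]
opening: 0.999
```

>>> play_rows(rows=[[50,[0,0,0],[0,0,0]],[0,[0,0,0],[0,0,0]],[0,[0,0,0],[0,0,0]],[0,[0,0,0],[0,0,0]],[0,[0,0,0],[0,0,0]],[0,[0,0,0],[0,0,0]],[0,[0,0,0],[0,0,0]],[0,[0,0,0],[0,0,0]],[0,[0,0,0],[0,0,0]]], force=40)

```text
time: 4.33
eef_pos: [0.5564, -0.2229, 0.0208]
tcp_rot: [-0.133, 0.694, 0.132, 0.695]
contact_force: [-0.7, 0.9, 4.3]
opening: 0.155
```

>>> play_rows(rows=[[0,[-0.02,0,0],[0,0,0]],[0,[-0.06,0,0],[0,0,0]],[0,[-0.12,0,0],[0,0,0]],[0,[-0.2,0,0],[0,0,0]],[0,[-0.3,0,0],[0,0,0]],[0,[-0.4,0,0],[0,0,0]],[0,[-0.5,0,0],[0,0,0]],[0,[-0.58,0,0],[0,0,0]],[0,[-0.64,0,0],[0,0,0]],[0,[-0.66,0,0],[0,0,0]]], force=60)

```text
time: 5.17
eef_pos: [0.5569, -0.2231, 0.222]
tcp_rot: [-0.134, 0.693, 0.131, 0.696]
contact_force: [1.2, 0.5, -3.8]
opening: 0.148
```

Run:
```python
from h import *
from plant import ctrl,cams
c=cams.read_camera("wrist");s=ctrl.get_state();np.savez("w3.npz",**c);cv2.imwrite("pics/w3.png",c["color"][...,::-1])
print(s["time"],s["eef_pos"],s["contact_force"],s["opening"])
print(rows([.556,-.0,.22],down(np.radians(5)),s),rows([.5685,.2187,.22],down(np.radians(-11.4)),s))
```

```text
5.2167 [ 0.55682447 -0.22307364  0.22154574] [ 1.15957291 -0.68157942 -4.02241235] 0.15138137383964098
(array([0.0032, 0.6924, 0.2712]), array([0.1845, 0.0022, 0.0023])) (array([0.0014, 1.3548, 0.5784]), array([0.3667, 0.0025, 0.0019]))
```

View pics/w3.png

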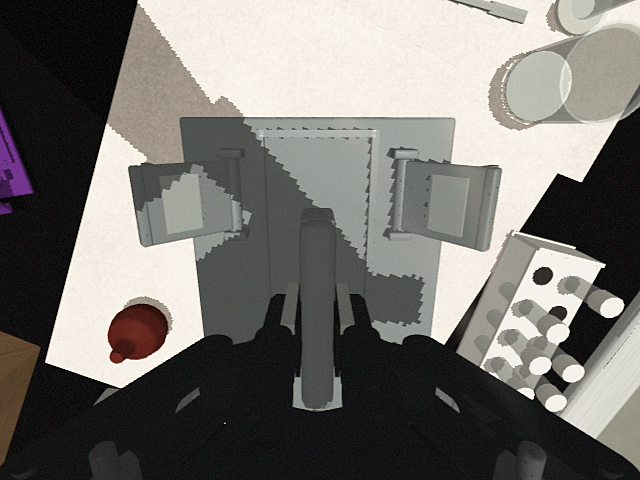

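The lid is held square to the tool, with its far plate edge running from (180,118) to (455,118). Next I'll compute the in-hand offset.

Run:
```python
from h import *
c=dict(np.load("w3.npz"))
from plant import ctrl
s=ctrl.get_state();r=R.from_quat(s["tcp_rot"])
for h in(-.006,-.009):
    k=ray(c,[[180.5,118],[455,118]],s["eef_pos"][2]+h);print((r.inv().apply(k-s["eef_pos"])*1000).round(1))
print(r.as_matrix().round(4))
# bar far end, top edge mid px
k=ray(c,[[303,215],[333,215]],s["eef_pos"][2]+.022);print((r.inv().apply(k-s["eef_pos"])*1000).round(1))
```

```text
[[  5.5  80.  -55. ]
 [  5.8  80.   56.3]]
[[  8.5  80.1 -56.1]
 [  8.8  80.   57.4]]
[[ 0.0041 -0.3682  0.9297]
 [-0.0027  0.9297  0.3682]
 [-1.     -0.004   0.0029]]
[[-22.2  46.6  -4.7]
 [-22.2  46.6   6. ]]
```

>>> play_rows(rows=[[0,[0,0.03,0.01],[0.01,0,0]],[0,[0,0.09,0.04],[0.03,0,0]],[0,[0,0.18,0.07],[0.05,0,0]],[0,[0,0.28,0.11],[0.08,0,0]],[0,[0,0.38,0.15],[0.11,0,0]],[0,[0,0.48,0.19],[0.14,0,0]],[0,[0,0.58,0.24],[0.17,0,0]],[0,[0,0.68,0.28],[0.2,0,0]],[0,[0,0.78,0.32],[0.23,0,0]],[0,[0,0.88,0.37],[0.26,0,0]]])

```text
time: 6.05
eef_pos: [0.56, 0.0653, 0.2154]
tcp_rot: [0.012, 0.709, -0.012, 0.705]
contact_force: [0.9, -0.4, -4.5]
opening: 0.151
```

Run:
```python
from h import *
from plant import ctrl
s=ctrl.get_state();print(s["eef_pos"],rows([.568,.2188,.13],down(np.radians(-11.4)),s))
```

```text
[0.55998008 0.06527013 0.21539081] (array([0.2845, 0.5124, 0.0108]), array([ 0.105 , -0.0032,  0.0003]))
```

>>> play_rows(rows=[[0,[0,0.08,0.002],[0.02,0,0]],[0,[0,0.18,0.004],[0.04,-0.001,0]],[0,[0,0.28,0.006],[0.06,-0.002,0]],[0,[0.02,0.38,0.008],[0.08,-0.003,0]],[0,[0.07,0.46,0.01],[0.1,-0.003,0]],[0,[0.13,0.5,0.011],[0.105,-0.003,0]],[0,[0.19,0.512,0.011],[0.105,-0.003,0]],[0,[0.24,0.512,0.011],[0.105,-0.003,0]],[0,[0.255,0.512,0.011],[0.105,-0.003,0]],[0,[0.255,0.512,0.011],[0.105,-0.003,0]]])

```text
time: 6.88
eef_pos: [0.5675, 0.2167, 0.1375]
tcp_rot: [0.068, 0.705, -0.07, 0.703]
contact_force: [0.7, -0.7, -5.6]
opening: 0.151
```

>>> play_rows(rows=[[0,[0,0,0],[0,0,0]],[0,[0,0,0],[0,0,0]]])

```text
time: 7.05
eef_pos: [0.5708, 0.2169, 0.1425]
tcp_rot: [0.07, 0.702, -0.069, 0.706]
contact_force: [0.2, -0.0, -4.2]
opening: 0.152
```

Run:
```python
from h import *
from plant import ctrl,cams
c=cams.read_camera("wrist");s=ctrl.get_state();np.savez("w4.npz",**c);cv2.imwrite("pics/w4.png",c["color"][...,::-1])
t=cams.read_camera("top");np.savez("t4.npz",**t)
print(s["time"],s["eef_pos"],s["contact_force"],rows([.568,.2188,.086],down(np.radians(-11.4)),s))
```

```text
7.1 [0.57106627 0.21702257 0.14302548] [ 0.24202577  0.59809322 -4.25699111] (array([ 0.19  ,  0.0036, -0.0125]), array([ 0.0013,  0.0044, -0.0008]))
```

View pics/w4.png

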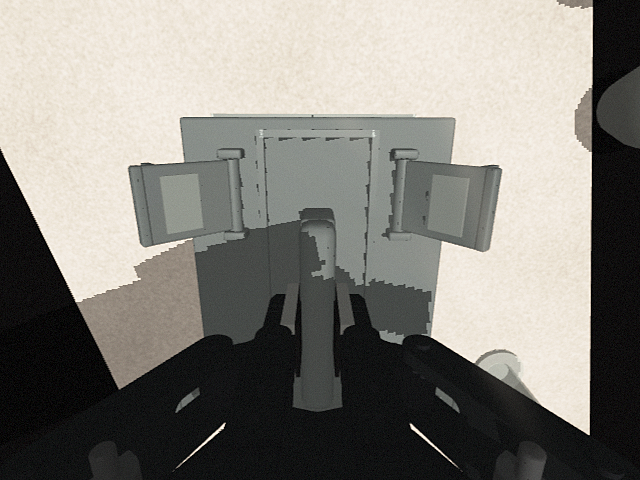

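Carrier flange shows beyond the lid's far edge, spanning columns 213–413 at row 114. Its centre is at 313 against the lid's 317.5, so the lid sits about 3 mm too far along tool +z, which matches the numeric correction.

Run:
```python
from h import *
from plant import ctrl
c=dict(np.load("w4.npz"));s=ctrl.get_state();r=R.from_quat(s["tcp_rot"])
print((r.inv().apply(ray(c,[[213,114],[413,114]],.0674)-s["eef_pos"])*1000).round(1))
print((r.inv().apply(ray(c,[[181,118],[455,118]],s["eef_pos"][2]-.009)-s["eef_pos"])*1000).round(1))
im=c["color"];print(im[112:121,300].tolist(),im[114,205:222,0].tolist(),im[114,405:422,0].tolist())
```

```text
[[ 75.4  83.5 -61.9]
 [ 76.2  83.4  56.6]]
[[  8.7  80.  -56.1]
 [  9.5  80.   56.7]]
[[237, 229, 214], [240, 231, 214], [187, 195, 183], [197, 199, 191], [198, 201, 192], [80, 81, 77], [121, 126, 122], [131, 136, 130], [133, 141, 134]] [243, 243, 245, 243, 240, 226, 208, 219, 181, 169, 169, 167, 172, 174, 173, 172, 172] [204, 196, 201, 197, 197, 197, 196, 198, 224, 233, 210, 226, 240, 238, 238, 240, 242]
```

>>> play_rows(rows=[[0,[0.02,0.0025,-0.0105],[0.001,0.004,0]],[0,[0.05,0.0025,-0.0105],[0.001,0.004,0]],[0,[0.08,0.0025,-0.0105],[0.001,0.004,0]],[0,[0.11,0.0025,-0.0105],[0.001,0.004,0]],[0,[0.12,0.0025,-0.0105],[0.001,0.004,0]],[0,[0.13,0.0025,-0.0105],[0.001,0.004,0]],[0,[0.13,0.0025,-0.0105],[0.001,0.004,0]],[0,[0.13,0.0025,-0.0105],[0.001,0.004,0]],[0,[0.13,0.0025,-0.0105],[0.001,0.004,0]]])

```text
time: 7.9
eef_pos: [0.5679, 0.2186, 0.1031]
tcp_rot: [0.07, 0.704, -0.07, 0.703]
contact_force: [-0.8, 0.6, -4.4]
opening: 0.148
```

Run:
```python
from h import *
from plant import ctrl,cams
c=cams.read_camera("wrist");s=ctrl.get_state();np.savez("w5.npz",**c)
im=c["color"]
print(s["time"],s["eef_pos"],s["contact_force"],rows([.568,.2188,.086],down(np.radians(-11.4)),s))
for y in(111,112,113,114,115,116,117): print(y,im[y,190:225,0].tolist(),im[y,400:435,0].tolist())
print(im[105:122,300,0].tolist(),im[105:122,350,0].tolist())
```

```text
7.95 [0.5678962  0.21860698 0.10325735] [-0.16320192 -0.28407785 -4.89689476] (array([0.0575, 0.0006, 0.0002]), array([ 0.0006, -0.0003, -0.0005]))
111 [238, 239, 238, 242, 243, 245, 244, 241, 242, 243, 243, 242, 242, 245, 245, 245, 244, 243, 240, 241, 241, 240, 244, 243, 242, 239, 236, 236, 241, 242, 241, 241, 240, 240, 237] [237, 236, 236, 237, 240, 241, 240, 241, 242, 239, 238, 239, 242, 240, 242, 239, 238, 241, 242, 244, 241, 241, 239, 238, 238, 239, 237, 236, 236, 238, 237, 240, 241, 240, 242]
112 [237, 237, 242, 242, 245, 245, 245, 244, 243, 245, 243, 243, 244, 248, 249, 249, 246, 244, 245, 242, 244, 245, 244, 248, 243, 242, 239, 237, 242, 245, 247, 246, 246, 243, 244] [239, 240, 240, 243, 243, 245, 245, 241, 239, 236, 240, 239, 243, 244, 245, 245, 241, 243, 244, 246, 243, 240, 241, 242, 242, 244, 239, 238, 237, 237, 237, 236, 239, 241, 240]
113 [235, 236, 240, 243, 233, 221, 214, 185, 184, 183, 186, 187, 185, 191, 192, 190, 186, 187, 188, 186, 188, 191, 196, 193, 194, 184, 190, 192, 190, 187, 190, 193, 193, 187, 188] [231, 230, 234, 236, 235, 236, 239, 233, 227, 232, 231, 235,
[... 975 characters left out ...]
3, 184, 183, 177, 183, 182, 184] [192, 190, 190, 191, 192, 190, 192, 191, 190, 195, 189, 189, 188, 190, 189, 186, 186, 187, 186, 186, 189, 189, 190, 192, 188, 185, 190, 189, 188, 189, 190, 184, 182, 183, 189]
117 [57, 63, 60, 63, 60, 65, 63, 72, 73, 78, 71, 74, 74, 74, 78, 71, 70, 74, 69, 79, 74, 76, 74, 69, 74, 69, 74, 73, 71, 72, 72, 73, 70, 75, 69] [128, 127, 133, 123, 130, 126, 126, 130, 127, 121, 126, 123, 120, 110, 118, 126, 128, 128, 128, 129, 124, 128, 126, 127, 130, 127, 131, 130, 127, 130, 128, 131, 128, 129, 125]
[241, 239, 235, 232, 234, 236, 236, 238, 220, 187, 192, 204, 95, 113, 126, 136, 143] [237, 236, 237, 237, 236, 235, 237, 237, 218, 192, 197, 199, 118, 131, 139, 152, 150]
```

>>> play_rows(rows=[[0,[0.015,0.0005,0],[0,0,0]],[0,[0.03,0.0005,0],[0,0,0]],[0,[0.04,0.0005,0],[0,0,0]],[0,[0.045,0.0005,0],[0,0,0]],[0,[0.05,0.0005,0],[0,0,0]],[0,[0.05,0.0005,0],[0,0,0]]])

```text
time: 8.45
eef_pos: [0.5673, 0.2186, 0.0882]
tcp_rot: [0.07, 0.705, -0.07, 0.703]
contact_force: [-2.3, -0.4, -0.4]
opening: 0.15
```

Run:
```python
from h import *
c=dict(np.load("w5.npz"))["color"];print(c[115,428:450,0].tolist())
```

```text
[185, 188, 187, 189, 187, 185, 183, 186, 185, 189, 188, 188, 189, 181, 183, 197, 203, 228, 245, 245, 244, 243]
```

Run:
```python
from h import *
from plant import ctrl,cams
c=cams.read_camera("wrist");s=ctrl.get_state();r=R.from_quat(s["tcp_rot"]);np.savez("w6.npz",**c);cv2.imwrite("pics/w6.png",c["color"][...,::-1])
im=c["color"]
for y in(108,110,112,114,116): print(y,im[y,150:200,0].tolist(),im[y,430:480,0].tolist())
print(s["eef_pos"],s["contact_force"],s["wrist_torque"],r.as_matrix().round(4)[2])
w=dict(np.load("w5.npz"));p=s["eef_pos"].copy();p[:]=[0.5678962,0.21860698,0.10325735]
print((r.inv().apply(ray(w,[[197,115],[444,115]],.0674)-p)*1000).round(1))
```

```text
108 [236, 239, 241, 242, 241, 242, 241, 239, 237, 238, 240, 244, 244, 244, 243, 243, 244, 243, 244, 239, 237, 236, 239, 243, 241, 242, 240, 240, 238, 238, 239, 239, 241, 239, 236, 238, 243, 243, 244, 242, 239, 237, 238, 240, 242, 241, 243, 241, 242, 242] [233, 234, 235, 238, 234, 233, 236, 237, 238, 237, 237, 239, 239, 241, 237, 235, 234, 240, 240, 241, 242, 241, 239, 236, 237, 238, 240, 242, 236, 236, 235, 236, 236, 234, 236, 234, 230, 226, 230, 236, 241, 243, 241, 242, 241, 240, 239, 239, 237, 237]
110 [239, 242, 243, 243, 244, 244, 243, 242, 242, 241, 241, 239, 238, 241, 243, 243, 244, 243, 242, 242, 241, 241, 240, 241, 240, 239, 237, 235, 236, 236, 237, 240, 240, 241, 239, 240, 243, 246, 245, 244, 244, 242, 242, 245, 244, 243, 242, 247, 247, 246] [241, 237, 241, 241, 240, 236, 238, 238, 237, 238, 238, 241, 238, 240, 238, 239, 240, 239, 239, 238, 239, 239, 239, 240, 240, 238, 239, 239, 239, 241, 239, 239, 237, 233, 236, 234, 237, 235, 234, 237, 240, 238, 240, 238, 240, 239, 240, 240, 239, 239]
112 [243, 242, 241, 240, 242, 243, 242, 244, 243, 241, 240, 237, 234, 234, 236, 238, 241
[... 909 characters left out ...]
234, 234, 235]
116 [245, 243, 242, 238, 239, 241, 241, 241, 243, 244, 244, 243, 239, 238, 238, 241, 243, 244, 243, 244, 244, 240, 237, 237, 235, 236, 238, 236, 240, 244, 244, 246, 251, 255, 253, 212, 190, 218, 210, 187, 173, 177, 175, 174, 180, 174, 176, 179, 180, 180] [186, 186, 187, 191, 186, 187, 185, 186, 188, 190, 189, 190, 185, 188, 188, 188, 193, 186, 192, 189, 193, 190, 186, 188, 198, 204, 214, 218, 229, 236, 238, 240, 239, 238, 236, 239, 238, 239, 241, 243, 242, 242, 239, 236, 241, 241, 241, 239, 238, 239]
[0.56734893 0.21858744 0.08818676] [-2.82560208 -1.54396561  0.14658378] [-0.15168729  0.62198704  0.0123422 ] [-1.      0.     -0.0023]
[[ 36.   82.1 -58.2]
 [ 35.7  82.   61.6]]
```

View pics/w6.png

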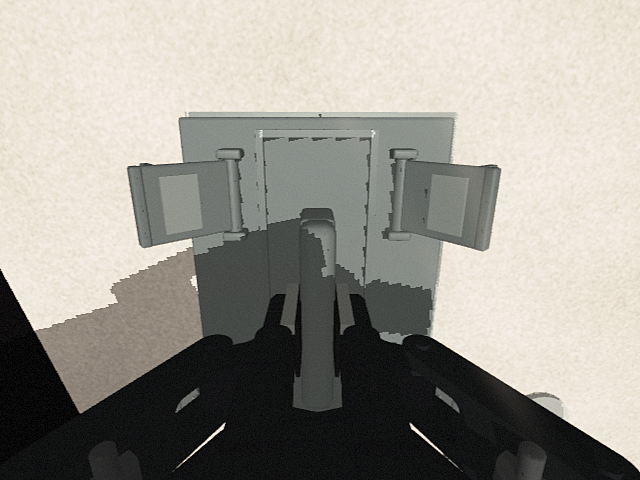

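Run:
```python
from h import *
c=dict(np.load("w6.npz"));im=c["color"]
from plant import ctrl
s=ctrl.get_state();r=down(np.radians(-11.4))
f=lambda uv,z:(r.inv().apply(ray(c,uv,z)-s["eef_pos"])*1000).round(1)
print(f([[188.5,113],[456.5,113]],.0674), f([[180.5,118.5],[455.5,118.5]],.079))
for y in(160,135,122):print(y,im[y,172:195,0].tolist(),im[y,440:470,0].tolist())
for y in(260,280,300,320):print(y,im[y,185:206].mean(1).astype(int).tolist(),im[y,428:452].mean(1).astype(int).tolist() if 0 else im[y,428:452,0].tolist())
print(im[104:122,250,0].tolist(),s["qpos"].round(3))
```

```text
[[ 20.8  82.4 -57.2]
 [ 20.8  82.5  61.7]] [[  9.2  79.9 -56.6]
 [  9.2  80.   57.1]]
160 [242, 239, 237, 238, 240, 245, 242, 240, 238, 246, 219, 123, 126, 137, 138, 140, 139, 136, 145, 140, 142, 140, 141] [138, 137, 140, 142, 140, 139, 147, 145, 139, 122, 150, 179, 182, 227, 240, 237, 235, 238, 241, 235, 236, 235, 234, 236, 238, 239, 239, 235, 240, 241]
135 [241, 241, 242, 240, 242, 245, 250, 241, 158, 116, 132, 135, 135, 139, 133, 137, 141, 136, 137, 134, 140, 137, 135] [139, 145, 149, 147, 151, 147, 151, 150, 151, 154, 151, 141, 144, 197, 220, 223, 233, 231, 233, 233, 232, 236, 237, 237, 238, 239, 240, 242, 241, 240]
122 [237, 238, 237, 241, 245, 245, 185, 100, 131, 137, 139, 135, 140, 135, 135, 137, 134, 139, 132, 141, 137, 137, 136] [149, 151, 150, 150, 151, 153, 151, 155, 152, 154, 157, 158, 153, 133, 196, 235, 234, 242, 237, 238, 237, 236, 236, 239, 240, 238, 240, 241, 243, 243]
260 [135, 140, 142, 139, 138, 139, 139, 144, 129, 81, 64, 70, 75, 72, 71, 65, 72, 74, 70, 70, 72] [143, 141, 141, 144, 144, 139, 141, 147, 146, 130, 144, 166, 164, 213, 238, 233, 232, 234, 234, 235, 237, 238, 236, 235]
280 [138, 142, 139, 145, 135, 205, 247, 235, 228, 234, 246, 206, 48, 67, 69, 71, 70, 71, 70, 66, 71] [136, 142, 142, 142, 140, 142, 145, 133, 147, 167, 177, 224, 240, 240, 240, 239, 234, 234, 231, 233, 234, 236, 235, 238]
300 [131, 129, 132, 136, 145, 141, 143, 143, 138, 145, 147, 147, 150, 129, 76, 71, 67, 72, 72, 76, 74] [73, 67, 69, 63, 103, 125, 164, 183, 214, 239, 235, 238, 240, 240, 240, 240, 237, 233, 233, 232, 235, 235, 237, 238]
320 [139, 132, 133, 136, 140, 135, 143, 141, 138, 142, 145, 141, 133, 133, 141, 124, 81, 55, 73, 73, 72] [72, 59, 94, 139, 160, 171, 223, 240, 234, 235, 234, 234, 237, 241, 238, 237, 236, 235, 234, 237, 242, 239, 237, 235]
[241, 240, 239, 237, 240, 239, 242, 233, 169, 183, 184, 184, 185, 97, 113, 126, 137, 141] [2.010e-01 2.960e-01 1.845e+00 1.000e-03 1.002e+00 3.980e-01]
```

>>> play_rows(rows=[[0,[0,-0.0005,0.001],[0,0,0]],[0,[0,-0.001,0.002],[0,0,0]],[0,[0,-0.001,0.0025],[0,0,0]],[0,[0,-0.001,0.0025],[0,0,0]],[0,[0,-0.001,0.0025],[0,0,0]]])

```text
time: 8.92
eef_pos: [0.5683, 0.2181, 0.0869]
tcp_rot: [0.07, 0.704, -0.07, 0.703]
contact_force: [0.5, -0.2, -4.4]
opening: 0.151
```

Run:
```python
from plant import ctrl
s=ctrl.get_state();print(s["eef_pos"],s["contact_force"],s["wrist_torque"])
```

```text
[0.56825793 0.21811064 0.08692709] [ 0.47141426 -0.2212018  -4.42269646] [-0.01880579 -0.00769599  0.02936252]
```

Contact gone; the plug is now free inside the mouth. Lowering in small steps.

>>> play_rows(rows=[[0,[0.002,0,0],[0,0,0]],[0,[0.004,0,0],[0,0,0]],[0,[0.005,0,0],[0,0,0]],[0,[0.005,0,0],[0,0,0]]])

```text
time: 9.25
eef_pos: [0.5681, 0.2181, 0.0859]
tcp_rot: [0.07, 0.704, -0.07, 0.703]
contact_force: [0.1, 0.0, -4.9]
opening: 0.147
```

Run:
```python
from plant import ctrl
s=ctrl.get_state();print(s["eef_pos"],s["contact_force"],s["wrist_torque"])
```

```text
[0.5681035  0.21813013 0.08590006] [ 5.41012392e-02  3.50125606e-03 -4.94293214e+00] [-0.04788533 -0.0142026   0.0100603 ]
```

>>> play_rows(rows=[[0,[0.002,0,0],[0,0,0]],[0,[0.004,0,0],[0,0,0]],[0,[0.004,0,0],[0,0,0]],[0,[0.004,0,0],[0,0,0]]])

```text
time: 9.58
eef_pos: [0.5682, 0.2182, 0.0855]
tcp_rot: [0.07, 0.704, -0.07, 0.703]
contact_force: [-1.4, -0.2, 0.5]
opening: 0.156
```

Seated: the weight has transferred. Releasing and rising.

>>> play_rows(rows=[[16,[0,0,0],[0,0,0]],[18,[0,0,0],[0,0,0]],[25,[0,0,0],[0,0,0]],[40,[0,0,0],[0,0,0]],[40,[0,0,0],[0,0,0]],[40,[-0.05,0,0],[0,0,0]],[40,[-0.12,0,0],[0,0,0]],[40,[-0.22,0,0],[0,0,0]],[20,[-0.32,0,0],[0,0,0]],[0,[-0.35,0,0],[0,0,0]]], force=20)

```text
time: 10.42
eef_pos: [0.571, 0.2188, 0.1959]
tcp_rot: [0.071, 0.701, -0.069, 0.706]
contact_force: [1.4, 0.7, 1.0]
opening: 0.126
```

>>> play_rows(rows=[[0,[0,0,0],[0,0,0]],[0,[0,0,0],[0,0,0]],[0,[0,0,0],[0,0,0]]])

```text
time: 10.67
eef_pos: [0.5671, 0.2179, 0.1876]
tcp_rot: [0.07, 0.705, -0.07, 0.702]
contact_force: [0.1, 0.4, -0.5]
opening: 0.003
```

Run:
```python
from h import *
from plant import ctrl,cams
c=cams.read_camera("wrist");s=ctrl.get_state();np.savez("w7.npz",**c);cv2.imwrite("pics/w7.png",c["color"][...,::-1])
print(s["time"],s["eef_pos"],s["contact_force"],s["opening"],s["tcp_rot"])
```

```text
10.7167 [0.56691782 0.21784101 0.18722862] [-0.82949734  0.61396946 -0.90356463] 0.002116623869677876 [ 0.06966094  0.70565935 -0.07017602  0.70161782]
```

View pics/w7.png

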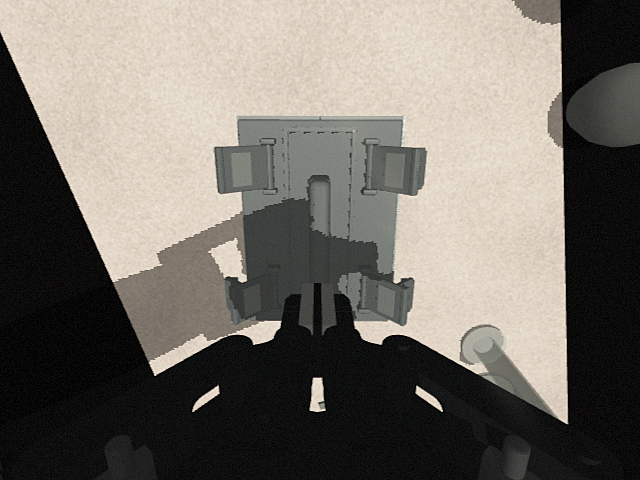

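The lid is seated on the rim, and all four clips are raised, at about (240,168), (400,170), (250,298) and (388,298). I'll press with the shut fingers turned 90° and leaned 12°, so only the outer pad edge bears on the flap while swinging it down from the hinge side.

```bash
cat >> h.py <<'E'
LID=np.array([.5682,.2182]);ZH=.0807;HEAD=np.radians(-11.4);T=np.radians(12)
def press(sx,sy,th,d,up=0.):
    """TCP pose for the pad edge to touch the flap's face, d from the hinge, at flap angle th"""
    M=np.array([[np.cos(HEAD),-np.sin(HEAD),0],[np.sin(HEAD),np.cos(HEAD),0],[0,0,1]])
    C=np.array([sx*(.036+d*np.cos(th)-.002*np.sin(th)),sy*.048,ZH+d*np.sin(th)+.002*np.cos(th)+up])
    e=np.array([sx*np.cos(T),0,-np.sin(T)]);x=np.array([-sx*np.sin(T),0,-np.cos(T)]);z=np.array([0,1.,0])
    return M@(C-.011*e)+np.r_[LID,0],R.from_matrix(M@np.c_[x,np.cross(z,x),z])
def plan(sx,sy,wps):
    from plant import ctrl
    s=ctrl.get_state();print("t",round(s["time"],2),"p",s["eef_pos"].round(4),"F",s["contact_force"].round(1))
    for w in wps: print(w,*[a.tolist() for a in rows(*press(sx,sy,*w),s)])
E
python3 -c "
from h import *
plan(1,1,[(1.25,.018,.05)])"
```

```text
t 10.72 p [0.5669 0.2178 0.1872] F [-0.8  0.6 -0.9]
(1.25, 0.018, 0.05) [0.121, 0.1621, 0.1015] [-0.9958, 0.1012, 0.1026]
```

>>> play_rows(rows=[[0,[0,0.02,0.01],[-0.079,0.008,0.008]],[0,[0,0.04,0.02],[-0.158,0.016,0.016]],[0,[0,0.06,0.04],[-0.237,0.024,0.024]],[0,[0,0.08,0.05],[-0.316,0.032,0.032]],[0,[0,0.1,0.06],[-0.395,0.04,0.04]],[0,[0,0.12,0.07],[-0.474,0.048,0.048]],[0,[0,0.14,0.08],[-0.553,0.056,0.056]],[0,[0,0.15,0.09],[-0.632,0.064,0.064]],[0,[0,0.16,0.1],[-0.711,0.072,0.072]],[0,[0,0.162,0.1],[-0.79,0.08,0.08]]])

```text
time: 11.55
eef_pos: [0.6067, 0.2598, 0.1871]
tcp_rot: [-0.306, 0.649, 0.399, 0.571]
contact_force: [-0.0, -0.0, 0.7]
opening: 0.001
```

```bash
python3 -c "
from h import *
plan(1,1,[(1.25,.018,.05),(1.25,.018,.01)])"
```

```text
t 11.55 p [0.6067 0.2598 0.1871] F [-0.  -0.   0.7]
(1.25, 0.018, 0.05) [0.1198, -0.0194, 0.0018] [-0.2042, 0.0203, 0.0224]
(1.25, 0.018, 0.01) [0.2512, -0.0419, 0.0057] [-0.2042, 0.0203, 0.0224]
```

>>> play_rows(rows=[[0,[0.04,-0.006,0.001],[-0.07,0.007,0.007]],[0,[0.08,-0.012,0.001],[-0.14,0.014,0.014]],[0,[0.12,-0.019,0.002],[-0.204,0.02,0.022]],[0,[0.12,-0.019,0.002],[-0.204,0.02,0.022]],[0,[0.12,-0.019,0.002],[-0.204,0.02,0.022]],[0,[0.12,-0.019,0.002],[-0.204,0.02,0.022]],[0,[0.12,-0.019,0.002],[-0.204,0.02,0.022]],[0,[0.12,-0.019,0.002],[-0.204,0.02,0.022]]])

```text
time: 12.22
eef_pos: [0.6072, 0.2598, 0.1544]
tcp_rot: [-0.388, 0.591, 0.5, 0.501]
contact_force: [-0.2, 0.1, 0.3]
opening: -0.0
```

```bash
python3 -c "
from h import *
plan(1,1,[(1.25,.018,.02),(1.25,.018,0),(1.1,.018),(.9,.02),(.7,.022),(.5,.024),(.35,.026),(.3,.026)])"
```

```text
t 12.22 p [0.6072 0.2598 0.1544] F [-0.2  0.1  0.3]
(1.25, 0.018, 0.02) [0.1108, -0.0196, -0.0018] [-0.0044, 0.0019, 0.0041]
(1.25, 0.018, 0) [0.1761, -0.033, -0.0019] [-0.0044, 0.0019, 0.0041]
(1.1, 0.018) [0.1769, -0.042, -0.0018] [-0.0044, 0.0019, 0.0041]
(0.9, 0.02) [0.174, -0.0567, -0.0017] [-0.0044, 0.0019, 0.0041]
(0.7, 0.022) [0.1748, -0.0728, -0.0016] [-0.0044, 0.0019, 0.0041]
(0.5, 0.024) [0.1797, -0.0893, -0.0015] [-0.0044, 0.0019, 0.0041]
(0.35, 0.026) [0.1853, -0.1028, -0.0014] [-0.0044, 0.0019, 0.0041]
(0.3, 0.026) [0.1889, -0.1053, -0.0014] [-0.0044, 0.0019, 0.0041]
```

>>> play_rows(rows=[[0,[0.06,-0.01,-0.001],[-0.004,0.002,0.004]],[0,[0.11,-0.0196,-0.002],[-0.004,0.002,0.004]],[0,[0.15,-0.028,-0.002],[-0.004,0.002,0.004]],[0,[0.176,-0.033,-0.002],[-0.004,0.002,0.004]],[0,[0.177,-0.042,-0.002],[-0.004,0.002,0.004]],[0,[0.175,-0.05,-0.002],[-0.004,0.002,0.004]],[0,[0.174,-0.057,-0.002],[-0.004,0.002,0.004]],[0,[0.174,-0.065,-0.002],[-0.004,0.002,0.004]],[0,[0.175,-0.073,-0.002],[-0.004,0.002,0.004]],[0,[0.175,-0.073,-0.002],[-0.004,0.002,0.004]]])

```text
time: 13.05
eef_pos: [0.6181, 0.2569, 0.0983]
tcp_rot: [-0.388, 0.591, 0.503, 0.497]
contact_force: [-0.2, -0.1, 0.0]
opening: 0.001
```

```bash
python3 -c "
from h import *
plan(1,1,[(.7,.022),(.5,.024),(.35,.026),(.25,.027),(.2,.027),(.1,.027),(0,.027)])"
```

```text
t 13.05 p [0.6181 0.2569 0.0983] F [-0.2 -0.1  0. ]
(0.7, 0.022) [-0.0011, 0.002, 0.0007] [0.0, -0.0001, 0.0]
(0.5, 0.024) [0.0037, -0.0146, 0.0007] [0.0, -0.0001, 0.0]
(0.35, 0.026) [0.0093, -0.0282, 0.0007] [0.0, -0.0001, 0.0]
(0.25, 0.027) [0.015, -0.0359, 0.0007] [0.0, -0.0001, 0.0]
(0.2, 0.027) [0.019, -0.0381, 0.0007] [0.0, -0.0001, 0.0]
(0.1, 0.027) [0.0272, -0.0419, 0.0007] [0.0, -0.0001, 0.0]
(0, 0.027) [0.0357, -0.0449, 0.0007] [0.0, -0.0001, 0.0]
```

>>> play_rows(rows=[[0,[0.001,-0.008,0.001],[0,0,0]],[0,[0.004,-0.0146,0.001],[0,0,0]],[0,[0.006,-0.021,0.001],[0,0,0]],[0,[0.009,-0.028,0.001],[0,0,0]],[0,[0.012,-0.032,0.001],[0,0,0]],[0,[0.015,-0.036,0.001],[0,0,0]],[0,[0.015,-0.036,0.001],[0,0,0]],[0,[0.015,-0.036,0.001],[0,0,0]]])

```text
time: 13.72
eef_pos: [0.6267, 0.2553, 0.0907]
tcp_rot: [-0.388, 0.591, 0.503, 0.497]
contact_force: [0.3, -0.4, -1.0]
opening: -0.0
```

```bash
python3 -c "
from h import *
plan(1,1,[(.2,.027),(.1,.027),(0,.027)])
from plant import cams
c=cams.read_camera('scene');import cv2
cv2.imwrite('pics/s8.png',cv2.resize(c['color'][240:420,380:580,::-1],None,fx=3,fy=3,interpolation=cv2.INTER_CUBIC))"
```

```text
t 13.72 p [0.6267 0.2553 0.0907] F [ 0.3 -0.4 -1. ]
(0.2, 0.027) [0.0005, -0.0044, 0.0003] [0.0001, -0.0006, -0.0009]
(0.1, 0.027) [0.0086, -0.0082, 0.0003] [0.0001, -0.0006, -0.0009]
(0, 0.027) [0.0172, -0.0111, 0.0003] [0.0001, -0.0006, -0.0009]
```

View pics/s8.png

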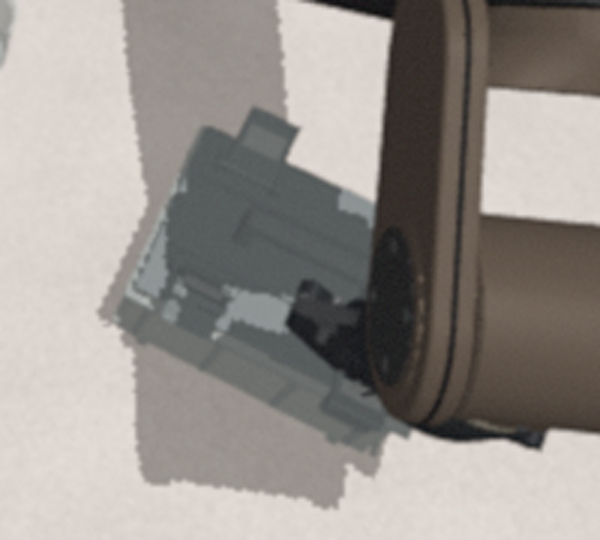

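```bash
python3 -c "
from h import *
c=dict(np.load('scene0.npz'));P=[[.6267,.2553,.0907]]
M=lambda x,y,z:[.5682+x*.980+y*.198,.2182-x*.198+y*.980,z]
for p in P+[M(.058,.048,.083),M(.036,.048,.081),M(.075,.048,.085),M(.058,-.08,.077),M(.058,.08,.077)]: print(p,(proj(c,p)-[380,240])*3)"
```

```text
[0.6267, 0.2553, 0.0907] [[368.20786636 374.52648321]]
[0.634544, 0.253756, 0.083] [[358.80737944 391.42690244]]
[0.612984, 0.258112, 0.081] [[369.99818127 356.79929947]]
[0.651204, 0.25039, 0.085] [[350.19415242 418.75615681]]
[0.6092000000000001, 0.128316, 0.077] [[135.01942909 283.39519701]]
[0.64088, 0.28511600000000004, 0.077] [[413.20827549 423.55129324]]
```

The clip-a flap is down under the fingertip, at around (358,400) in the crop. Now pressing in small steps.

>>> play_rows(rows=[[0,[0.001,-0.003,0],[0,0,0]],[0,[0.002,-0.005,0],[0,0,0]],[0,[0.003,-0.006,0],[0,0,0]],[0,[0.004,-0.0065,0],[0,0,0]],[0,[0.005,-0.007,0],[0,0,0]]])

```text
time: 14.18
eef_pos: [0.6284, 0.255, 0.0891]
tcp_rot: [-0.388, 0.591, 0.503, 0.497]
contact_force: [-0.9, -0.4, 1.4]
opening: -0.0
```

>>> play_rows(rows=[[0,[0.001,-0.0005,0],[0,0,0]],[0,[0.002,-0.001,0],[0,0,0]],[0,[0.003,-0.001,0],[0,0,0]],[0,[0.003,-0.001,0],[0,0,0]]])

```text
time: 14.52
eef_pos: [0.6286, 0.255, 0.0887]
tcp_rot: [-0.388, 0.591, 0.503, 0.497]
contact_force: [-0.7, 0.0, 4.7]
opening: 0.005
```

>>> play_rows(rows=[[0,[0.001,-0.0005,0],[0,0,0]],[0,[0.002,-0.001,0],[0,0,0]],[0,[0.003,-0.001,0],[0,0,0]],[0,[0.003,-0.001,0],[0,0,0]]])

```text
time: 14.85
eef_pos: [0.6291, 0.2549, 0.0873]
tcp_rot: [-0.388, 0.591, 0.503, 0.497]
contact_force: [0.4, -0.9, 3.2]
opening: -0.001
```

>>> play_rows(rows=[[0,[0.001,-0.0005,0],[0,0,0]],[0,[0.002,-0.0005,0],[0,0,0]],[0,[0.003,-0.001,0],[0,0,0]],[0,[0.003,-0.001,0],[0,0,0]]])

```text
time: 15.18
eef_pos: [0.6292, 0.2549, 0.0865]
tcp_rot: [-0.388, 0.591, 0.503, 0.497]
contact_force: [0.9, -1.1, 3.8]
opening: 0.005
```

>>> play_rows(rows=[[0,[0.001,-0.0003,0],[0,0,0]],[0,[0.002,-0.0005,0],[0,0,0]],[0,[0.003,-0.0005,0],[0,0,0]],[0,[0.003,-0.0005,0],[0,0,0]]])

```text
time: 15.52
eef_pos: [0.6293, 0.2549, 0.0857]
tcp_rot: [-0.388, 0.591, 0.503, 0.497]
contact_force: [2.9, -1.4, 5.1]
opening: 0.001
```

>>> play_rows(rows=[[0,[0.001,-0.0003,0],[0,0,0]],[0,[0.002,-0.0005,0],[0,0,0]],[0,[0.002,-0.0005,0],[0,0,0]]])

```text
time: 15.77
eef_pos: [0.6294, 0.2549, 0.0852]
tcp_rot: [-0.388, 0.591, 0.503, 0.497]
contact_force: [0.7, -0.7, 5.2]
opening: 0.001
```

>>> play_rows(rows=[[0,[0.001,-0.0002,0],[0,0,0]],[0,[0.002,-0.0004,0],[0,0,0]],[0,[0.002,-0.0004,0],[0,0,0]]])

```text
time: 16.02
eef_pos: [0.6295, 0.2549, 0.0848]
tcp_rot: [-0.389, 0.591, 0.502, 0.497]
contact_force: [2.9, -1.7, 5.8]
opening: -0.002
```

>>> play_rows(rows=[[0,[0.001,-0.0002,0],[0,0,0]],[0,[0.002,-0.0004,0],[0,0,0]],[0,[0.002,-0.0004,0],[0,0,0]]])

```text
time: 16.27
eef_pos: [0.6295, 0.2549, 0.0844]
tcp_rot: [-0.389, 0.591, 0.502, 0.497]
contact_force: [1.8, -1.7, 6.2]
opening: 0.001
```

>>> play_rows(rows=[[0,[0.001,-0.0002,0],[0,0,0]],[0,[0.002,-0.0004,0],[0,0,0]],[0,[0.002,-0.0004,0],[0,0,0]]])

```text
time: 16.52
eef_pos: [0.6296, 0.2549, 0.0839]
tcp_rot: [-0.389, 0.591, 0.502, 0.497]
contact_force: [1.6, -0.4, 7.3]
opening: 0.0
```

>>> play_rows(rows=[[0,[0.001,-0.0002,0],[0,0,0]],[0,[0.002,-0.0004,0],[0,0,0]],[0,[0.002,-0.0004,0],[0,0,0]]])

```text
time: 16.77
eef_pos: [0.6299, 0.2548, 0.0833]
tcp_rot: [-0.389, 0.591, 0.502, 0.498]
contact_force: [3.5, -1.6, 6.8]
opening: -0.002
```

>>> play_rows(rows=[[0,[0.001,-0.0002,0],[0,0,0]],[0,[0.002,-0.0004,0],[0,0,0]],[0,[0.002,-0.0004,0],[0,0,0]]])

```text
time: 17.02
eef_pos: [0.6299, 0.2549, 0.0828]
tcp_rot: [-0.389, 0.591, 0.502, 0.498]
contact_force: [3.7, -1.0, 6.6]
opening: 0.002
```

>>> play_rows(rows=[[0,[0.001,-0.0002,0],[0,0,0]],[0,[0.002,-0.0004,0],[0,0,0]],[0,[0.002,-0.0004,0],[0,0,0]]])

```text
time: 17.27
eef_pos: [0.6299, 0.255, 0.0824]
tcp_rot: [-0.389, 0.591, 0.502, 0.498]
contact_force: [2.3, -1.6, 7.0]
opening: -0.001
```

>>> play_rows(rows=[[0,[0.001,-0.0002,0],[0,0,0]],[0,[0.002,-0.0004,0],[0,0,0]],[0,[0.002,-0.0004,0],[0,0,0]]])

```text
time: 17.52
eef_pos: [0.63, 0.2549, 0.0822]
tcp_rot: [-0.389, 0.591, 0.502, 0.498]
contact_force: [2.5, -1.7, 9.1]
opening: 0.001
```

>>> play_rows(rows=[[0,[0.001,-0.0002,0],[0,0,0]],[0,[0.002,-0.0004,0],[0,0,0]],[0,[0.002,-0.0004,0],[0,0,0]]])

```text
time: 17.77
eef_pos: [0.63, 0.255, 0.0819]
tcp_rot: [-0.389, 0.591, 0.502, 0.498]
contact_force: [2.1, -0.7, 9.3]
opening: -0.002
```

```bash
python3 -c "
from h import *
from plant import ctrl,cams
s=ctrl.get_state();print(s['time'],s['eef_pos'],s['contact_force'],s['wrist_torque'])
c=cams.read_camera('wrist');np.savez('w9.npz',**c);cv2.imwrite('pics/w9.png',c['color'][...,::-1])"
```

```text
17.7667 [0.62999859 0.25497162 0.08190173] [ 2.07031803 -0.73297714  9.29078906] [-0.1649684  -0.13717792  0.0611527 ]
```

View pics/w9.png

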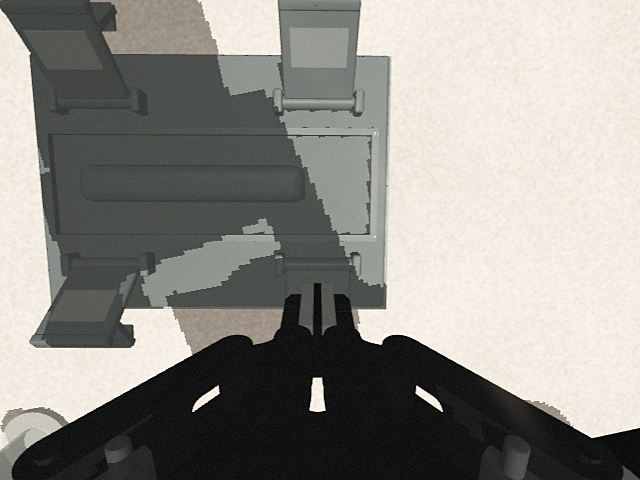

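Clip a's flap looks flat under the fingers at about (318,290), and the other three are still raised. Checking the catch by backing off: if it has caught, the force vanishes early.

>>> play_rows(rows=[[0,[-0.003,0,0],[0,0,0]],[0,[-0.006,0,0],[0,0,0]],[0,[-0.006,0,0],[0,0,0]]])

```text
time: 18.07
eef_pos: [0.6299, 0.2549, 0.0827]
tcp_rot: [-0.389, 0.591, 0.502, 0.497]
contact_force: [1.6, -1.2, 5.9]
opening: 0.001
```

>>> play_rows(rows=[[0,[-0.003,0,0],[0,0,0]],[0,[-0.005,0,0],[0,0,0]],[0,[-0.005,0,0],[0,0,0]]])

```text
time: 18.32
eef_pos: [0.6298, 0.2549, 0.0833]
tcp_rot: [-0.388, 0.591, 0.503, 0.497]
contact_force: [2.8, -0.4, 5.2]
opening: 0.002
```

>>> play_rows(rows=[[0,[-0.003,0,0],[0,0,0]],[0,[-0.005,0,0],[0,0,0]],[0,[-0.005,0,0],[0,0,0]]])

```text
time: 18.57
eef_pos: [0.6289, 0.2548, 0.0837]
tcp_rot: [-0.388, 0.592, 0.503, 0.496]
contact_force: [1.1, -0.8, 2.6]
opening: -0.0
```

>>> play_rows(rows=[[0,[-0.003,0,0],[0,0,0]],[0,[-0.005,0,0],[0,0,0]],[0,[-0.005,0,0],[0,0,0]]])

```text
time: 18.82
eef_pos: [0.6286, 0.2547, 0.0847]
tcp_rot: [-0.387, 0.592, 0.503, 0.496]
contact_force: [0.9, 0.7, 0.1]
opening: -0.001
```

>>> play_rows(rows=[[0,[0,0,0],[0,0,0]],[0,[0,0,0],[0,0,0]],[0,[0,0,0],[0,0,0]]])

```text
time: 19.07
eef_pos: [0.6295, 0.2547, 0.0855]
tcp_rot: [-0.388, 0.592, 0.503, 0.496]
contact_force: [0.6, 0.2, 0.0]
opening: -0.003
```

Force was zero at 84.7 mm, against about 5.5 N at that height on the way down, so a has caught. Next is its opposite corner (c).

```bash
python3 -c "
from h import *
plan(-1,-1,[(1.25,.018,.055)])"
```

```text
t 19.07 p [0.6295 0.2547 0.0855] F [0.6 0.2 0. ]
(1.25, 0.018, 0.055) [-0.171, 0.3162, -0.3198] [0.0003, -0.0007, -0.2682]
```

>>> play_rows(rows=[[0,[-0.06,0,0],[0,0,0]],[0,[-0.16,0,0],[0,0,-0.02]],[0,[-0.24,0.03,-0.03],[0,0,-0.06]],[0,[-0.25,0.1,-0.1],[0,0,-0.12]],[0,[-0.24,0.18,-0.18],[0,0,-0.18]],[0,[-0.22,0.26,-0.26],[0,0,-0.24]],[0,[-0.2,0.31,-0.31],[0,-0.001,-0.268]],[0,[-0.171,0.316,-0.32],[0,-0.001,-0.268]],[0,[-0.171,0.316,-0.32],[0,-0.001,-0.268]],[0,[-0.171,0.316,-0.32],[0,-0.001,-0.268]]])

```text
time: 19.9
eef_pos: [0.5311, 0.1769, 0.1563]
tcp_rot: [-0.503, 0.497, 0.388, 0.592]
contact_force: [1.2, 0.1, 0.4]
opening: -0.003
```

>>> play_rows(rows=[[0,[0,0,0],[0,0,0]],[0,[0,0,0],[0,0,0]],[0,[0,0,0],[0,0,0]]])

```text
time: 20.15
eef_pos: [0.5321, 0.1771, 0.1566]
tcp_rot: [-0.503, 0.497, 0.388, 0.592]
contact_force: [0.1, -0.1, 0.3]
opening: -0.002
```

```bash
python3 -c "
from h import *
plan(-1,-1,[(1.25,.018,.02),(1.25,.018,0),(1.1,.018),(.9,.02),(.7,.022),(.5,.024),(.35,.026),(.25,.027),(.2,.027)])
from plant import cams
c=cams.read_camera('wrist');np.savez('w10.npz',**c);cv2.imwrite('pics/w10.png',c['color'][...,::-1])"
```

```text
t 20.15 p [0.5321 0.1771 0.1566] F [ 0.1 -0.1  0.3]
(1.25, 0.018, 0.02) [0.1157, 0.0308, -0.0021] [0.0001, 0.0008, 0.0009]
(1.25, 0.018, 0) [0.1809, 0.0448, -0.0022] [0.0001, 0.0008, 0.0009]
(1.1, 0.018) [0.1815, 0.0538, -0.0022] [0.0001, 0.0008, 0.0009]
(0.9, 0.02) [0.1785, 0.0685, -0.0022] [0.0001, 0.0008, 0.0009]
(0.7, 0.022) [0.1792, 0.0845, -0.0022] [0.0001, 0.0008, 0.0009]
(0.5, 0.024) [0.184, 0.1011, -0.0022] [0.0001, 0.0008, 0.0009]
(0.35, 0.026) [0.1895, 0.1147, -0.0022] [0.0001, 0.0008, 0.0009]
(0.25, 0.027) [0.1952, 0.1225, -0.0022] [0.0001, 0.0008, 0.0009]
(0.2, 0.027) [0.1992, 0.1247, -0.0022] [0.0001, 0.0008, 0.0009]
```

View pics/w10.png

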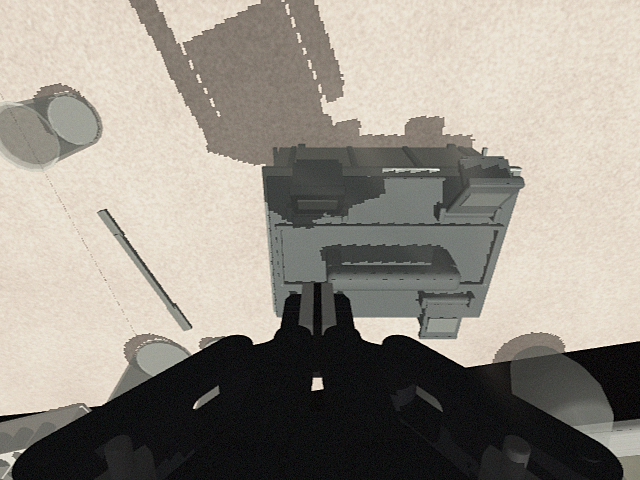

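Upper left (318,195) is c and upper right (485,190) is d, both raised. Lower right (440,318) is a, lying down. That uses up my last viewed picture; from here I rely on numbers. Continuing with c.

>>> play_rows(rows=[[0,[0.06,0.014,-0.001],[0,0.001,0.001]],[0,[0.115,0.03,-0.002],[0,0.001,0.001]],[0,[0.155,0.039,-0.002],[0,0.001,0.001]],[0,[0.181,0.045,-0.002],[0,0.001,0.001]],[0,[0.1815,0.054,-0.002],[0,0.001,0.001]],[0,[0.18,0.061,-0.002],[0,0.001,0.001]],[0,[0.1785,0.0685,-0.002],[0,0.001,0.001]],[0,[0.179,0.0765,-0.002],[0,0.001,0.001]],[0,[0.179,0.0845,-0.002],[0,0.001,0.001]],[0,[0.181,0.093,-0.002],[0,0.001,0.001]]])

```text
time: 21.03
eef_pos: [0.5153, 0.1796, 0.0981]
tcp_rot: [-0.503, 0.497, 0.388, 0.591]
contact_force: [-0.1, -0.0, -0.0]
opening: 0.004
```

```bash
python3 -c "
from h import *
plan(-1,-1,[(.6,.023),(.5,.024),(.35,.026),(.25,.027),(.2,.027),(.1,.027),(0,.027)])
c=dict(np.load('w10.npz'));Q=lambda x,y,z:[.5682+x*.980+y*.198,.2182-x*.198+y*.980,z]
for th in(0,.1,.3,1.1):
  print(th,[proj(c,Q(.036+d*np.cos(th),.048+w,.0795+d*np.sin(th))).round().tolist() for d in(.022,.039) for w in(-.015,.015)])
im=c['color'][...,0];print([(r,im[r,440]) for r in range(295,345)])"
```

```text
t 21.03 p [0.5153 0.1796 0.0981] F [-0.1 -0.  -0. ]
(0.6, 0.023) [0.0023, -0.0033, 0.0009] [0.0001, 0.0, 0.0007]
(0.5, 0.024) [0.0052, 0.005, 0.0009] [0.0001, 0.0, 0.0007]
(0.35, 0.026) [0.0107, 0.0186, 0.0009] [0.0001, 0.0, 0.0007]
(0.25, 0.027) [0.0165, 0.0264, 0.0009] [0.0001, 0.0, 0.0007]
(0.2, 0.027) [0.0204, 0.0286, 0.0009] [0.0001, 0.0, 0.0007]
(0.1, 0.027) [0.0286, 0.0324, 0.0009] [0.0001, 0.0, 0.0007]
(0, 0.027) [0.0371, 0.0353, 0.0009] [0.0001, 0.0, 0.0007]
0 [[[421.0, 321.0]], [[459.0, 321.0]], [[417.0, 337.0]], [[455.0, 337.0]]]
0.1 [[[421.0, 323.0]], [[460.0, 323.0]], [[419.0, 341.0]], [[457.0, 341.0]]]
0.3 [[[423.0, 326.0]], [[463.0, 326.0]], [[422.0, 347.0]], [[461.0, 347.0]]]
1.1 [[[430.0, 328.0]], [[473.0, 328.0]], [[435.0, 353.0]], [[479.0, 353.0]]]
[(295, np.uint8(69)), (296, np.uint8(61)), (297, np.uint8(76)), (298, np.uint8(88)), (299, np.uint8(103)), (300, np.uint8(117)), (301, np.uint8(135)), (302, np.uint8(116)), (303, np.uint8(106)), (304, np.uint8(115)), (305, np.uint8(121)), (306, np.uint8(119)), (307, np.uint8(118)), (308, np.uint8(120)), (309, np.uint8(117)), (310, np.uint8(118)), (311, np.uint8(117)), (312, np.uint8(123)), (313, np.uint8(115)), (314, np.uint8(124)), (315, np.uint8(120)), (316, np.uint8(113)), (317, np.uint8(51)), (318, np.uint8(97)), (319, np.uint8(161)), (320, np.uint8(155)), (321, np.uint8(150)), (322, np.uint8(150)), (323, np.uint8(153)), (324, np.uint8(151)), (325, np.uint8(152)), (326, np.uint8(154)), (327, np.uint8(149)), (328, np.uint8(152)), (329, np.uint8(155)), (330, np.uint8(149)), (331, np.uint8(157)), (332, np.uint8(121)), (333, np.uint8(116)), (334, np.uint8(118)), (335, np.uint8(112)), (336, np.uint8(111)), (337, np.uint8(121)), (338, np.uint8(116)), (339, np.uint8(214)), (340, np.uint8(240)), (341, np.uint8(230)), (342, np.uint8(232)), (343, np.uint8(234)), (344, np.uint8(226))]
```

Clip a's flap end is at row 339, consistent with flat (337, versus 341 at 0.1 rad). Continuing c.

>>> play_rows(rows=[[0,[0.0035,0.001,0.001],[0,0,0.0005]],[0,[0.005,0.005,0.001],[0,0,0.0005]],[0,[0.008,0.012,0.001],[0,0,0.0005]],[0,[0.0107,0.0186,0.001],[0,0,0.0005]],[0,[0.0137,0.0225,0.001],[0,0,0.0005]],[0,[0.0165,0.0264,0.001],[0,0,0.0005]],[0,[0.0185,0.0275,0.001],[0,0,0.0005]],[0,[0.0204,0.0286,0.001],[0,0,0.0005]],[0,[0.0204,0.0286,0.001],[0,0,0.0005]]])

```text
time: 21.78
eef_pos: [0.5077, 0.1811, 0.089]
tcp_rot: [-0.502, 0.498, 0.389, 0.59]
contact_force: [0.4, -0.7, -0.5]
opening: 0.0
```

>>> play_rows(rows=[[0,[0.0015,0.0008,0],[0,0,0]],[0,[0.003,0.0015,0],[0,0,0]],[0,[0.0045,0.0022,0],[0,0,0]],[0,[0.006,0.003,0],[0,0,0]],[0,[0.006,0.003,0],[0,0,0]]])

```text
time: 22.2
eef_pos: [0.5076, 0.1812, 0.0876]
tcp_rot: [-0.502, 0.498, 0.389, 0.59]
contact_force: [-0.6, -0.7, 1.7]
opening: -0.0
```

>>> play_rows(rows=[[0,[0.001,0.0005,0],[0,0,0]],[0,[0.002,0.001,0],[0,0,0]],[0,[0.003,0.001,0],[0,0,0]],[0,[0.004,0.0012,0],[0,0,0]],[0,[0.004,0.0012,0],[0,0,0]]])

```text
time: 22.62
eef_pos: [0.5073, 0.1813, 0.0862]
tcp_rot: [-0.502, 0.498, 0.389, 0.59]
contact_force: [-1.5, -0.2, 4.1]
opening: 0.0
```

>>> play_rows(rows=[[0,[0.001,0.0003,0],[0,0,0]],[0,[0.002,0.0005,0],[0,0,0]],[0,[0.003,0.0008,0],[0,0,0]],[0,[0.003,0.0008,0],[0,0,0]]])

```text
time: 22.95
eef_pos: [0.5073, 0.1813, 0.0852]
tcp_rot: [-0.502, 0.498, 0.389, 0.59]
contact_force: [-1.5, 0.3, 4.2]
opening: -0.007
```

>>> play_rows(rows=[[0,[0.001,0.0003,0],[0,0,0]],[0,[0.002,0.0005,0],[0,0,0]],[0,[0.003,0.0008,0],[0,0,0]],[0,[0.003,0.0008,0],[0,0,0]]])

```text
time: 23.28
eef_pos: [0.5071, 0.1813, 0.0843]
tcp_rot: [-0.502, 0.498, 0.389, 0.59]
contact_force: [-2.8, -0.3, 5.8]
opening: -0.002
```

>>> play_rows(rows=[[0,[0.001,0.0003,0],[0,0,0]],[0,[0.002,0.0005,0],[0,0,0]],[0,[0.003,0.0008,0],[0,0,0]],[0,[0.003,0.0008,0],[0,0,0]]])

```text
time: 23.62
eef_pos: [0.5071, 0.1813, 0.0835]
tcp_rot: [-0.502, 0.498, 0.389, 0.59]
contact_force: [-3.6, -0.0, 6.0]
opening: -0.003
```

>>> play_rows(rows=[[0,[0.001,0.0003,0],[0,0,0]],[0,[0.002,0.0005,0],[0,0,0]],[0,[0.003,0.0008,0],[0,0,0]],[0,[0.003,0.0008,0],[0,0,0]]])

```text
time: 23.95
eef_pos: [0.5071, 0.1813, 0.0829]
tcp_rot: [-0.502, 0.498, 0.389, 0.59]
contact_force: [-3.8, 0.3, 7.3]
opening: -0.001
```

>>> play_rows(rows=[[0,[0.001,0.0003,0],[0,0,0]],[0,[0.002,0.0005,0],[0,0,0]],[0,[0.002,0.0005,0],[0,0,0]]])

```text
time: 24.2
eef_pos: [0.5071, 0.1813, 0.0824]
tcp_rot: [-0.502, 0.498, 0.389, 0.59]
contact_force: [-4.4, 0.5, 9.3]
opening: -0.001
```

>>> play_rows(rows=[[0,[0.001,0.0003,0],[0,0,0]],[0,[0.002,0.0005,0],[0,0,0]],[0,[0.002,0.0005,0],[0,0,0]]])

```text
time: 24.45
eef_pos: [0.5071, 0.1813, 0.0821]
tcp_rot: [-0.502, 0.498, 0.389, 0.59]
contact_force: [-5.5, -0.7, 9.6]
opening: 0.002
```

>>> play_rows(rows=[[0,[0.001,0.0003,0],[0,0,0]],[0,[0.002,0.0005,0],[0,0,0]],[0,[0.002,0.0005,0],[0,0,0]]])

```text
time: 24.7
eef_pos: [0.5071, 0.1813, 0.0817]
tcp_rot: [-0.502, 0.498, 0.389, 0.59]
contact_force: [-7.2, -1.5, 11.8]
opening: -0.002
```

>>> play_rows(rows=[[0,[-0.003,0.001,0],[0,0,0]],[0,[-0.006,0.001,0],[0,0,0]],[0,[-0.008,0.001,0],[0,0,0]],[0,[-0.008,0.001,0],[0,0,0]]])

```text
time: 25.03
eef_pos: [0.507, 0.1814, 0.0833]
tcp_rot: [-0.503, 0.497, 0.388, 0.591]
contact_force: [-0.0, -0.9, 4.8]
opening: -0.004
```

>>> play_rows(rows=[[0,[-0.003,0,0],[0,0,0]],[0,[-0.005,0,0],[0,0,0]],[0,[-0.005,0,0],[0,0,0]]])

```text
time: 25.28
eef_pos: [0.5055, 0.1815, 0.0836]
tcp_rot: [-0.502, 0.498, 0.389, 0.59]
contact_force: [0.1, -0.4, -0.4]
opening: 0.001
```

>>> play_rows(rows=[[0,[-0.003,0,0],[0,0,0]],[0,[-0.005,0,0],[0,0,0]],[0,[-0.005,0,0],[0,0,0]]])

```text
time: 25.53
eef_pos: [0.5054, 0.1816, 0.0855]
tcp_rot: [-0.502, 0.498, 0.389, 0.59]
contact_force: [-0.6, 0.1, 1.2]
opening: 0.0
```

>>> play_rows(rows=[[0,[-0.003,0,0],[0,0,0]],[0,[-0.004,0,0],[0,0,0]],[0,[-0.004,0,0],[0,0,0]]])

```text
time: 25.78
eef_pos: [0.5055, 0.1817, 0.087]
tcp_rot: [-0.502, 0.498, 0.389, 0.59]
contact_force: [0.3, 0.5, 0.3]
opening: -0.002
```

c released at 83.6 mm with no spring-back, so it has caught. Next: b (+x, −y).

```bash
python3 -c "
from h import *
plan(1,-1,[(1.25,.018,.055)])"
```

```text
t 25.78 p [0.5055 0.1817 0.087 ] F [0.3 0.5 0.3]
(1.25, 0.018, 0.055) [-0.1667, -0.3189, 0.0006] [0.0, -0.0004, 0.2656]
```

>>> play_rows(rows=[[0,[-0.06,0,0],[0,0,0]],[0,[-0.16,0,0],[0,0,0.02]],[0,[-0.23,-0.04,0],[0,0,0.06]],[0,[-0.24,-0.12,0],[0,0,0.12]],[0,[-0.23,-0.2,0],[0,0,0.18]],[0,[-0.21,-0.27,0],[0,0,0.24]],[0,[-0.19,-0.31,0.001],[0,0,0.266]],[0,[-0.167,-0.319,0.001],[0,0,0.266]],[0,[-0.167,-0.319,0.001],[0,0,0.266]],[0,[-0.167,-0.319,0.001],[0,0,0.266]]])

```text
time: 26.62
eef_pos: [0.5858, 0.1657, 0.1544]
tcp_rot: [-0.388, 0.592, 0.503, 0.496]
contact_force: [-0.1, 0.0, -0.3]
opening: -0.0
```

>>> play_rows(rows=[[0,[0,0,0],[0,0,0]],[0,[0,0,0],[0,0,0]],[0,[0,0,0],[0,0,0]]])

```text
time: 26.87
eef_pos: [0.5864, 0.1661, 0.1564]
tcp_rot: [-0.389, 0.591, 0.503, 0.497]
contact_force: [-0.5, -0.3, 0.4]
opening: -0.0
```

```bash
python3 -c "
from h import *
plan(1,-1,[(1.25,.018,.02),(1.25,.018,0),(1.1,.018),(.9,.02),(.7,.022),(.5,.024),(.35,.026),(.25,.027),(.2,.027)])
c=__import__('plant').cams.read_camera('wrist');np.savez('w11.npz',**c)"
```

```text
t 26.87 p [0.5864 0.1661 0.1564] F [-0.5 -0.3  0.4]
(1.25, 0.018, 0.02) [0.1158, -0.0276, -0.0016] [0.0006, -0.0005, 0.0001]
(1.25, 0.018, 0) [0.181, -0.0414, -0.0015] [0.0006, -0.0005, 0.0001]
(1.1, 0.018) [0.1817, -0.0505, -0.0015] [0.0006, -0.0005, 0.0001]
(0.9, 0.02) [0.1787, -0.0651, -0.0015] [0.0006, -0.0005, 0.0001]
(0.7, 0.022) [0.1794, -0.0812, -0.0016] [0.0006, -0.0005, 0.0001]
(0.5, 0.024) [0.1842, -0.0977, -0.0016] [0.0006, -0.0005, 0.0001]
(0.35, 0.026) [0.1897, -0.1113, -0.0016] [0.0006, -0.0005, 0.0001]
(0.25, 0.027) [0.1955, -0.1191, -0.0016] [0.0006, -0.0005, 0.0001]
(0.2, 0.027) [0.1994, -0.1213, -0.0016] [0.0006, -0.0005, 0.0001]
```

>>> play_rows(rows=[[0,[0.06,-0.013,-0.001],[0,0,0]],[0,[0.115,-0.0275,-0.002],[0,0,0]],[0,[0.155,-0.036,-0.002],[0,0,0]],[0,[0.181,-0.0415,-0.002],[0,0,0]],[0,[0.1815,-0.0505,-0.002],[0,0,0]],[0,[0.18,-0.058,-0.002],[0,0,0]],[0,[0.179,-0.065,-0.002],[0,0,0]],[0,[0.179,-0.073,-0.002],[0,0,0]],[0,[0.1795,-0.081,-0.002],[0,0,0]],[0,[0.181,-0.089,-0.002],[0,0,0]]])

```text
time: 27.75
eef_pos: [0.6023, 0.1619, 0.0978]
tcp_rot: [-0.388, 0.591, 0.502, 0.497]
contact_force: [-0.8, 0.1, 0.3]
opening: 0.0
```

```bash
python3 -c "
from h import *
plan(1,-1,[(.6,.023),(.5,.024),(.35,.026),(.25,.027),(.2,.027),(.1,.027)])"
```

```text
t 27.75 p [0.6023 0.1619 0.0978] F [-0.8  0.1  0.3]
(0.6, 0.023) [0.0014, 0.0045, 0.0014] [-0.0001, -0.0002, 0.0003]
(0.5, 0.024) [0.0043, -0.0038, 0.0014] [-0.0001, -0.0002, 0.0003]
(0.35, 0.026) [0.0098, -0.0174, 0.0014] [-0.0001, -0.0002, 0.0003]
(0.25, 0.027) [0.0156, -0.0251, 0.0014] [-0.0001, -0.0002, 0.0003]
(0.2, 0.027) [0.0196, -0.0273, 0.0014] [-0.0001, -0.0002, 0.0003]
(0.1, 0.027) [0.0277, -0.0311, 0.0014] [-0.0001, -0.0002, 0.0003]
```

>>> play_rows(rows=[[0,[0.003,0,0.001],[0,0,0]],[0,[0.0045,-0.004,0.001],[0,0,0]],[0,[0.007,-0.011,0.001],[0,0,0]],[0,[0.01,-0.0174,0.001],[0,0,0]],[0,[0.013,-0.021,0.001],[0,0,0]],[0,[0.0155,-0.025,0.001],[0,0,0]],[0,[0.0175,-0.0263,0.001],[0,0,0]],[0,[0.0195,-0.0273,0.001],[0,0,0]],[0,[0.0195,-0.0273,0.001],[0,0,0]]])

```text
time: 28.5
eef_pos: [0.6083, 0.1609, 0.0894]
tcp_rot: [-0.388, 0.591, 0.503, 0.497]
contact_force: [0.4, 0.3, 0.6]
opening: -0.0
```

>>> play_rows(rows=[[0,[0.0015,-0.0008,0],[0,0,0]],[0,[0.003,-0.0015,0],[0,0,0]],[0,[0.0045,-0.0022,0],[0,0,0]],[0,[0.006,-0.003,0],[0,0,0]],[0,[0.006,-0.003,0],[0,0,0]]])

```text
time: 28.92
eef_pos: [0.6088, 0.1608, 0.0881]
tcp_rot: [-0.388, 0.591, 0.503, 0.497]
contact_force: [-0.5, -0.5, 2.6]
opening: 0.001
```

>>> play_rows(rows=[[0,[0.001,-0.0005,0],[0,0,0]],[0,[0.002,-0.001,0],[0,0,0]],[0,[0.003,-0.001,0],[0,0,0]],[0,[0.004,-0.0012,0],[0,0,0]],[0,[0.004,-0.0012,0],[0,0,0]]])

```text
time: 29.33
eef_pos: [0.6091, 0.1608, 0.0867]
tcp_rot: [-0.388, 0.591, 0.502, 0.497]
contact_force: [-1.0, -0.5, 4.3]
opening: -0.001
```

>>> play_rows(rows=[[0,[0.001,-0.0003,0],[0,0,0]],[0,[0.002,-0.0005,0],[0,0,0]],[0,[0.003,-0.0008,0],[0,0,0]],[0,[0.003,-0.0008,0],[0,0,0]]])

```text
time: 29.67
eef_pos: [0.6093, 0.1607, 0.0857]
tcp_rot: [-0.388, 0.591, 0.502, 0.497]
contact_force: [0.4, -0.7, 3.3]
opening: -0.0
```

>>> play_rows(rows=[[0,[0.001,-0.0003,0],[0,0,0]],[0,[0.002,-0.0005,0],[0,0,0]],[0,[0.003,-0.0008,0],[0,0,0]],[0,[0.003,-0.0008,0],[0,0,0]]])

```text
time: 30.0
eef_pos: [0.6094, 0.1607, 0.0849]
tcp_rot: [-0.388, 0.591, 0.502, 0.497]
contact_force: [0.6, -0.1, 5.6]
opening: -0.0
```

>>> play_rows(rows=[[0,[0.001,-0.0003,0],[0,0,0]],[0,[0.002,-0.0005,0],[0,0,0]],[0,[0.003,-0.0008,0],[0,0,0]],[0,[0.003,-0.0008,0],[0,0,0]]])

```text
time: 30.33
eef_pos: [0.6097, 0.1607, 0.0843]
tcp_rot: [-0.389, 0.591, 0.502, 0.498]
contact_force: [-0.1, -0.2, 5.8]
opening: 0.001
```

>>> play_rows(rows=[[0,[0.001,-0.0003,0],[0,0,0]],[0,[0.002,-0.0005,0],[0,0,0]],[0,[0.003,-0.0008,0],[0,0,0]],[0,[0.003,-0.0008,0],[0,0,0]]])

```text
time: 30.67
eef_pos: [0.61, 0.1607, 0.0836]
tcp_rot: [-0.389, 0.591, 0.502, 0.498]
contact_force: [0.6, -0.2, 5.3]
opening: -0.0
```

>>> play_rows(rows=[[0,[0.001,-0.0003,0],[0,0,0]],[0,[0.002,-0.0005,0],[0,0,0]],[0,[0.002,-0.0005,0],[0,0,0]]])

```text
time: 30.92
eef_pos: [0.6101, 0.1607, 0.083]
tcp_rot: [-0.389, 0.591, 0.502, 0.498]
contact_force: [0.9, 0.2, 6.6]
opening: 0.0
```

>>> play_rows(rows=[[0,[0.001,-0.0003,0],[0,0,0]],[0,[0.002,-0.0005,0],[0,0,0]],[0,[0.002,-0.0005,0],[0,0,0]]])

```text
time: 31.17
eef_pos: [0.6102, 0.1607, 0.0829]
tcp_rot: [-0.389, 0.591, 0.502, 0.498]
contact_force: [0.2, -1.0, 7.4]
opening: 0.003
```

>>> play_rows(rows=[[0,[0.001,-0.0003,0],[0,0,0]],[0,[0.002,-0.0005,0],[0,0,0]],[0,[0.002,-0.0005,0],[0,0,0]]])

```text
time: 31.42
eef_pos: [0.6105, 0.1606, 0.0824]
tcp_rot: [-0.389, 0.591, 0.502, 0.498]
contact_force: [0.4, -1.3, 8.2]
opening: -0.001
```

>>> play_rows(rows=[[0,[0.001,-0.0003,0],[0,0,0]],[0,[0.002,-0.0005,0],[0,0,0]],[0,[0.002,-0.0005,0],[0,0,0]]])

```text
time: 31.67
eef_pos: [0.6106, 0.1606, 0.0821]
tcp_rot: [-0.389, 0.591, 0.502, 0.498]
contact_force: [-0.6, -0.7, 9.7]
opening: -0.001
```

>>> play_rows(rows=[[0,[0.001,-0.0003,0],[0,0,0]],[0,[0.002,-0.0005,0],[0,0,0]],[0,[0.002,-0.0005,0],[0,0,0]]])

```text
time: 31.92
eef_pos: [0.6106, 0.1606, 0.0818]
tcp_rot: [-0.389, 0.591, 0.502, 0.498]
contact_force: [-1.3, -0.6, 9.2]
opening: -0.001
```

Back-off test.

>>> play_rows(rows=[[0,[-0.003,0,0],[0,0,0]],[0,[-0.006,0,0],[0,0,0]],[0,[-0.008,0,0],[0,0,0]],[0,[-0.008,0,0],[0,0,0]]])

```text
time: 32.25
eef_pos: [0.6105, 0.1606, 0.0828]
tcp_rot: [-0.389, 0.591, 0.502, 0.498]
contact_force: [0.3, -0.9, 5.6]
opening: -0.003
```

>>> play_rows(rows=[[0,[-0.003,0,0],[0,0,0]],[0,[-0.005,0,0],[0,0,0]],[0,[-0.005,0,0],[0,0,0]]])

```text
time: 32.5
eef_pos: [0.6103, 0.1606, 0.0832]
tcp_rot: [-0.388, 0.591, 0.502, 0.497]
contact_force: [1.7, -0.4, 3.4]
opening: -0.002
```

>>> play_rows(rows=[[0,[-0.003,0,0],[0,0,0]],[0,[-0.005,0,0],[0,0,0]],[0,[-0.005,0,0],[0,0,0]]])

```text
time: 32.75
eef_pos: [0.6093, 0.1605, 0.0838]
tcp_rot: [-0.388, 0.592, 0.503, 0.496]
contact_force: [-0.4, 0.0, -0.0]
opening: -0.0
```

b has caught too (zero force at 83.8 mm). Last: d (−x, +y).

```bash
python3 -c "
from h import *
plan(-1,1,[(1.25,.018,.055)])"
```

```text
t 32.75 p [0.6093 0.1605 0.0838] F [-0.4  0.  -0. ]
(1.25, 0.018, 0.055) [-0.178, 0.3136, 0.3212] [0.0001, -0.0009, -0.2686]
```

>>> play_rows(rows=[[0,[-0.06,0,0],[0,0,0]],[0,[-0.16,0,0],[0,0,-0.02]],[0,[-0.25,0.03,0.03],[0,0,-0.06]],[0,[-0.26,0.1,0.1],[0,0,-0.12]],[0,[-0.25,0.18,0.18],[0,0,-0.18]],[0,[-0.23,0.26,0.26],[0,0,-0.24]],[0,[-0.2,0.305,0.31],[0,-0.001,-0.268]],[0,[-0.178,0.3136,0.321],[0,-0.001,-0.268]],[0,[-0.178,0.3136,0.321],[0,-0.001,-0.268]],[0,[-0.178,0.3136,0.321],[0,-0.001,-0.268]]])

```text
time: 33.58
eef_pos: [0.5497, 0.2706, 0.1558]
tcp_rot: [-0.503, 0.497, 0.388, 0.591]
contact_force: [0.7, -0.0, 0.2]
opening: -0.003
```

>>> play_rows(rows=[[0,[0,0,0],[0,0,0]],[0,[0,0,0],[0,0,0]],[0,[0,0,0],[0,0,0]]])

```text
time: 33.83
eef_pos: [0.5513, 0.2699, 0.1569]
tcp_rot: [-0.502, 0.497, 0.387, 0.592]
contact_force: [-0.9, 0.4, 0.0]
opening: 0.001
```

```bash
python3 -c "
from h import *
plan(-1,1,[(1.25,.018,.02),(1.25,.018,0),(1.1,.018),(.9,.02),(.7,.022),(.5,.024),(.35,.026),(.25,.027),(.2,.027)])
c=__import__('plant').cams.read_camera('wrist');np.savez('w12.npz',**c)"
```

```text
t 33.83 p [0.5513 0.2699 0.1569] F [-0.9  0.4  0. ]
(1.25, 0.018, 0.02) [0.1165, 0.0327, 0.002] [-0.0014, 0.0004, 0.0011]
(1.25, 0.018, 0) [0.1817, 0.0467, 0.0019] [-0.0014, 0.0004, 0.0011]
(1.1, 0.018) [0.1824, 0.0557, 0.0019] [-0.0014, 0.0004, 0.0011]
(0.9, 0.02) [0.1794, 0.0703, 0.0019] [-0.0014, 0.0004, 0.0011]
(0.7, 0.022) [0.1801, 0.0864, 0.0018] [-0.0014, 0.0004, 0.0011]
(0.5, 0.024) [0.1848, 0.103, 0.0018] [-0.0014, 0.0004, 0.0011]
(0.35, 0.026) [0.1903, 0.1166, 0.0018] [-0.0014, 0.0004, 0.0011]
(0.25, 0.027) [0.1961, 0.1244, 0.0017] [-0.0014, 0.0004, 0.0011]
(0.2, 0.027) [0.2, 0.1266, 0.0017] [-0.0014, 0.0004, 0.0011]
```

>>> play_rows(rows=[[0,[0.06,0.015,0.001],[-0.001,0,0.001]],[0,[0.116,0.032,0.002],[-0.001,0,0.001]],[0,[0.156,0.04,0.002],[-0.001,0,0.001]],[0,[0.182,0.0465,0.002],[-0.001,0,0.001]],[0,[0.1825,0.0555,0.002],[-0.001,0,0.001]],[0,[0.181,0.063,0.002],[-0.001,0,0.001]],[0,[0.1795,0.07,0.002],[-0.001,0,0.001]],[0,[0.18,0.078,0.002],[-0.001,0,0.001]],[0,[0.18,0.086,0.002],[-0.001,0,0.001]],[0,[0.182,0.0945,0.002],[-0.001,0,0.001]]])

```text
time: 34.72
eef_pos: [0.5345, 0.2751, 0.0983]
tcp_rot: [-0.503, 0.496, 0.389, 0.591]
contact_force: [0.3, -0.0, -0.2]
opening: -0.003
```

```bash
python3 -c "
from h import *
plan(-1,1,[(.6,.023),(.5,.024),(.35,.026),(.25,.027),(.2,.027),(.1,.027)])"
```

```text
t 34.72 p [0.5345 0.2751 0.0983] F [ 0.3 -0.  -0.2]
(0.6, 0.023) [0.003, -0.0036, -0.0037] [0.0009, 0.0011, 0.0009]
(0.5, 0.024) [0.0059, 0.0047, -0.0037] [0.0009, 0.0011, 0.0009]
(0.35, 0.026) [0.0114, 0.0183, -0.0037] [0.0009, 0.0011, 0.0009]
(0.25, 0.027) [0.0172, 0.0261, -0.0037] [0.0009, 0.0011, 0.0009]
(0.2, 0.027) [0.0211, 0.0283, -0.0037] [0.0009, 0.0011, 0.0009]
(0.1, 0.027) [0.0293, 0.0321, -0.0037] [0.0009, 0.0011, 0.0009]
```

>>> play_rows(rows=[[0,[0.004,0.001,-0.002],[0.001,0.001,0]],[0,[0.006,0.005,-0.003],[0.001,0.001,0]],[0,[0.0085,0.012,-0.003],[0.001,0.001,0]],[0,[0.0115,0.0183,-0.003],[0.001,0.001,0]],[0,[0.0145,0.0222,-0.003],[0.001,0.001,0]],[0,[0.017,0.026,-0.003],[0.001,0.001,0]],[0,[0.019,0.0272,-0.003],[0.001,0.001,0]],[0,[0.021,0.0283,-0.003],[0.001,0.001,0]],[0,[0.021,0.0283,-0.003],[0.001,0.001,0]]])

```text
time: 35.47
eef_pos: [0.527, 0.2752, 0.0891]
tcp_rot: [-0.503, 0.498, 0.388, 0.591]
contact_force: [0.6, -0.1, 0.3]
opening: -0.0
```

>>> play_rows(rows=[[0,[0.0015,0.0008,0],[0,0,0]],[0,[0.003,0.0015,0],[0,0,0]],[0,[0.0045,0.0022,0],[0,0,0]],[0,[0.006,0.003,0],[0,0,0]],[0,[0.006,0.003,0],[0,0,0]]])

```text
time: 35.88
eef_pos: [0.5269, 0.2754, 0.0878]
tcp_rot: [-0.503, 0.497, 0.388, 0.591]
contact_force: [-0.3, 0.2, 2.3]
opening: 0.002
```

>>> play_rows(rows=[[0,[0.001,0.0005,0],[0,0,0]],[0,[0.002,0.001,0],[0,0,0]],[0,[0.003,0.001,0],[0,0,0]],[0,[0.004,0.0012,0],[0,0,0]],[0,[0.004,0.0012,0],[0,0,0]]])

```text
time: 36.3
eef_pos: [0.5266, 0.2755, 0.0863]
tcp_rot: [-0.503, 0.498, 0.388, 0.591]
contact_force: [-1.4, -1.0, 4.8]
opening: -0.002
```

>>> play_rows(rows=[[0,[0.001,0.0003,0],[0,0,0]],[0,[0.002,0.0006,0],[0,0,0]],[0,[0.003,0.001,0],[0,0,0]],[0,[0.003,0.001,0],[0,0,0]]])

```text
time: 36.63
eef_pos: [0.5265, 0.2755, 0.0854]
tcp_rot: [-0.503, 0.498, 0.388, 0.591]
contact_force: [-2.4, -0.5, 3.4]
opening: 0.005
```

>>> play_rows(rows=[[0,[0.001,0.0003,0],[0,0,0]],[0,[0.002,0.0006,0],[0,0,0]],[0,[0.003,0.001,0],[0,0,0]],[0,[0.003,0.001,0],[0,0,0]]])

```text
time: 36.97
eef_pos: [0.5263, 0.2755, 0.0845]
tcp_rot: [-0.503, 0.498, 0.388, 0.591]
contact_force: [-2.9, -1.0, 4.9]
opening: 0.0
```

>>> play_rows(rows=[[0,[0.001,0.0004,0],[0,0,0]],[0,[0.002,0.0008,0],[0,0,0]],[0,[0.003,0.0012,0],[0,0,0]],[0,[0.003,0.0012,0],[0,0,0]]])

```text
time: 37.3
eef_pos: [0.5263, 0.2756, 0.0838]
tcp_rot: [-0.503, 0.498, 0.388, 0.591]
contact_force: [-2.0, -0.6, 5.1]
opening: -0.003
```

>>> play_rows(rows=[[0,[0.001,0.0004,0],[0,0,0]],[0,[0.002,0.0008,0],[0,0,0]],[0,[0.003,0.0012,0],[0,0,0]],[0,[0.003,0.0012,0],[0,0,0]]])

```text
time: 37.63
eef_pos: [0.5262, 0.2756, 0.0831]
tcp_rot: [-0.503, 0.498, 0.388, 0.591]
contact_force: [-3.0, -0.9, 6.9]
opening: 0.0
```

>>> play_rows(rows=[[0,[0.001,0.0004,0],[0,0,0]],[0,[0.002,0.0008,0],[0,0,0]],[0,[0.002,0.0008,0],[0,0,0]]])

```text
time: 37.88
eef_pos: [0.5263, 0.2756, 0.0829]
tcp_rot: [-0.503, 0.497, 0.388, 0.591]
contact_force: [-3.5, -1.4, 9.4]
opening: -0.0
```

>>> play_rows(rows=[[0,[0.001,0.0004,0],[0,0,0]],[0,[0.002,0.0008,0],[0,0,0]],[0,[0.002,0.0008,0],[0,0,0]]])

```text
time: 38.13
eef_pos: [0.5262, 0.2757, 0.0823]
tcp_rot: [-0.503, 0.497, 0.388, 0.591]
contact_force: [-3.8, -0.2, 9.3]
opening: -0.001
```

>>> play_rows(rows=[[0,[0.001,0.0004,0],[0,0,0]],[0,[0.002,0.0008,0],[0,0,0]],[0,[0.002,0.0008,0],[0,0,0]]])

```text
time: 38.38
eef_pos: [0.5262, 0.2757, 0.082]
tcp_rot: [-0.503, 0.497, 0.388, 0.591]
contact_force: [-4.5, -1.7, 10.6]
opening: 0.001
```

Back-off test on d.

>>> play_rows(rows=[[0,[-0.003,0.001,0],[0,0,0]],[0,[-0.006,0.001,0],[0,0,0]],[0,[-0.008,0.001,0],[0,0,0]],[0,[-0.008,0.001,0],[0,0,0]]])

```text
time: 38.72
eef_pos: [0.5259, 0.2757, 0.0833]
tcp_rot: [-0.503, 0.497, 0.388, 0.592]
contact_force: [1.2, -0.3, 4.2]
opening: -0.001
```

>>> play_rows(rows=[[0,[-0.003,0,0],[0,0,0]],[0,[-0.005,0,0],[0,0,0]],[0,[-0.005,0,0],[0,0,0]]])

```text
time: 38.97
eef_pos: [0.524, 0.2757, 0.0835]
tcp_rot: [-0.502, 0.498, 0.388, 0.59]
contact_force: [-0.2, -0.5, 1.9]
opening: -0.003
```

>>> play_rows(rows=[[0,[-0.003,0,0],[0,0,0]],[0,[-0.005,0,0],[0,0,0]],[0,[-0.005,0,0],[0,0,0]]])

```text
time: 39.22
eef_pos: [0.5236, 0.2758, 0.0851]
tcp_rot: [-0.503, 0.498, 0.388, 0.59]
contact_force: [0.6, 0.9, -0.2]
opening: -0.001
```

```bash
python3 -c "
from h import *
from plant import ctrl
s=ctrl.get_state();print(rows([.6682,.198,.26],down(np.radians(78.6)),s))"
```

```text
(array([-0.4623, -0.6328, -0.1595]), array([-1.000e-04, -9.000e-04,  1.323e-01]))
```

>>> play_rows(rows=[[0,[-0.06,0,0],[0,0,0]],[0,[-0.16,0,0],[0,0,0]],[0,[-0.28,-0.03,0],[0,0,0.03]],[0,[-0.38,-0.1,-0.02],[0,0,0.06]],[0,[-0.46,-0.2,-0.05],[0,0,0.1]],[0,[-0.46,-0.32,-0.08],[0,0,0.13]],[0,[-0.46,-0.44,-0.11],[0,0,0.132]],[0,[-0.46,-0.55,-0.14],[0,0,0.132]],[0,[-0.46,-0.633,-0.16],[0,0,0.132]],[0,[-0.46,-0.633,-0.16],[0,0,0.132]]])

```text
time: 40.05
eef_pos: [0.6726, 0.1948, 0.2605]
tcp_rot: [-0.448, 0.547, 0.445, 0.549]
contact_force: [-0.6, -0.2, 0.2]
opening: 0.001
```

>>> play_rows(rows=[[0,[0,0,0],[0,0,0]],[0,[0,0,0],[0,0,0]],[0,[0,0,0],[0,0,0]],[0,[0,0,0],[0,0,0]]])

```text
time: 40.38
eef_pos: [0.6676, 0.1987, 0.2598]
tcp_rot: [-0.449, 0.547, 0.448, 0.547]
contact_force: [0.7, 0.3, 0.0]
opening: -0.006
```

```bash
python3 -c "
from h import *
from plant import ctrl,cams
s=ctrl.get_state();print(s['time'],s['eef_pos'],s['contact_force'])
c=cams.read_camera('wrist');np.savez('w13.npz',**c);cv2.imwrite('pics/w13.png',c['color'][...,::-1]);im=c['color'].astype(int)
t=cams.read_camera('top');t0=dict(np.load('top0.npz'));d=np.abs(t['color'].astype(int)-t0['color']).max(2)
Q=lambda x,y,z:[.5682+x*.980+y*.198,.2182-x*.198+y*.980,z]
# lit pad-end edge: columns across the flap end, along the flap's centre line
for n,sx,sy in(('a',1,1),('b',1,-1),('c',-1,-1),('d',-1,1)):
  out=[]
  for th in(0,.06,.15):
    out.append(proj(c,Q(sx*(.036+.039*np.cos(th)),sy*.048,.0785+.039*np.sin(th)))[0].round(1).tolist())
  u,v=np.round(out[0]).astype(int);print(n,'flap end expected 0/.06/.15',out,'rows about',v,[int(im[r,u,0]) if 0<=r<480 else -1 for r in range(v-10,v+11)],'R-B',[int(im[r,u,0]-im[r,u,2]) for r in range(v-10,v+11)])
for n,(u,v) in dict(smallb=(277,257),spat=(279,182),cyl=(258,118),beak=(295,118),bulb=(502,262)).items(): print(n,(d[v-18:v+19,u-18:u+19]>40).sum())
"
```

```text
40.3833 [0.66758881 0.19873326 0.25981287] [0.65010848 0.33657345 0.03206109]
a flap end expected 0/.06/.15 [[367.6, 182.1], [368.0, 182.4], [368.5, 182.6]] rows about 182 [195, 193, 144, 161, 158, 161, 161, 162, 153, 156, 149, 147, 253, 243, 241, 238, 237, 236, 241, 241, 237] R-B [9, 9, 3, 2, 4, 5, 5, 6, 3, 2, 1, 18, 20, 19, 18, 21, 21, 23, 19, 18, 21]
b flap end expected 0/.06/.15 [[264.9, 181.9], [264.5, 182.3], [263.9, 182.5]] rows about 182 [89, 92, 68, 71, 76, 69, 69, 70, 77, 74, 65, 111, 156, 147, 147, 141, 144, 143, 150, 155, 156] R-B [1, 2, -3, 0, -1, -5, 1, 0, -1, -3, 2, 12, 28, 24, 26, 23, 23, 20, 23, 24, 22]
c flap end expected 0/.06/.15 [[256.6, -4.5], [256.2, -5.5], [255.4, -6.5]] rows about -4 [-1, -1, -1, -1, -1, -1, -1, -1, -1, -1, -1, -1, -1, -1, 128, 123, 145, 142, 140, 143, 142] R-B [-4, -2, 2, 4, -2, -4, -6, 0, 1, 0, -1, -1, 0, 0, 2, 1, -3, 2, 0, 0, -1]
d flap end expected 0/.06/.15 [[376.1, -4.4], [376.6, -5.3], [377.3, -6.4]] rows about -4 [-1, -1, -1, -1, -1, -1, -1, -1, -1, -1, -1, -1, -1, -1, 135, 130, 151, 147, 146, 142, 139] R-B [2, 3, -2, -5, -3, 0, 0, 0, -3, 2, -6, -3, -3, 3, 2, 0, -2, 2, -1, -2, -1]
smallb 0
spat 0
cyl 0
beak 0
bulb 0
```

>>> play_rows(rows=[[0,[0.04,0,0],[0,0,0.06]],[0,[0.08,0,0],[0,0,0.12]],[0,[0.12,0,0],[0,0,0.18]],[0,[0.16,0,0],[0,0,0.24]],[0,[0.18,0,0],[0,0,0.3]],[0,[0.2,0,0],[0,0,0.333]],[0,[0.2,0,0],[0,0,0.333]],[0,[0.2,0,0],[0,0,0.333]],[0,[0.2,0,0],[0,0,0.333]],[0,[0.2,0,0],[0,0,0.333]]])

```text
time: 41.32
eef_pos: [0.6689, 0.1984, 0.2021]
tcp_rot: [-0.293, 0.644, 0.573, 0.414]
contact_force: [-0.2, 0.5, -0.3]
opening: 0.001
```

```bash
cat > chk.py <<'E'
from h import *
Q=lambda x,y,z:[.5682+x*.980+y*.198,.2182-x*.198+y*.980,z]
def chk(c,clips):
  im=c['color'].astype(int)
  for n,sx,sy in clips:
    out=[proj(c,Q(sx*(.036+.039*np.cos(th)-.002*np.sin(th)),sy*.048,.0795+.039*np.sin(th)+.002*np.cos(th)))[0] for th in(0,.06,.15)]
    u,v=np.round(out[0]).astype(int)
    for k in(u,):
      rs=[r for r in range(v-14,v+15) if 0<=r<480]
      if rs and 0<=k<640: print(n,np.round(out,1).tolist(),rs[0],[int(im[r,k,0]) for r in rs],[int(im[r,k,0]-im[r,k,2]) for r in rs])
A,B,C,D=('a',1,1),('b',1,-1),('c',-1,-1),('d',-1,1)
E
python3 -c "
from chk import *
from plant import ctrl,cams
c=cams.read_camera('wrist');np.savez('w14.npz',**c)
chk(c,[C,D,A,B]);print('w12');chk(dict(np.load('w12.npz')),[A,B]);print('w10');chk(dict(np.load('w10.npz')),[A])"
```

```text
c [[263.3, 104.4], [262.9, 103.1], [262.3, 101.4]] 90 [214, 212, 211, 218, 215, 218, 218, 224, 221, 222, 222, 217, 221, 219, 223, 229, 87, 103, 116, 98, 108, 107, 109, 105, 114, 142, 141, 137, 137] [28, 26, 28, 29, 28, 28, 25, 27, 29, 28, 30, 29, 28, 30, 29, 30, -5, -5, 3, 3, -2, 0, 1, -2, 1, 3, 6, 4, 2]
d [[369.2, 104.5], [369.6, 103.2], [370.2, 101.5]] 91 [215, 214, 217, 210, 219, 222, 222, 224, 220, 224, 219, 218, 220, 218, 225, 113, 100, 114, 81, 113, 109, 107, 108, 134, 143, 135, 142, 137, 141] [27, 27, 30, 27, 30, 27, 27, 28, 26, 26, 27, 28, 28, 29, 33, 3, -6, 3, -4, 0, 2, -1, -3, 6, 7, 6, 5, 5, 6]
a [[374.9, 269.8], [375.4, 269.2], [376.1, 268.0]] 256 [154, 155, 165, 158, 70, 131, 126, 122, 131, 129, 108, 109, 122, 137, 99, 96, 242, 215, 222, 222, 221, 218, 225, 226, 219, 213, 212, 213, 220] [4, 4, 9, 4, 3, -1, 1, 1, 0, 2, 2, 1, 1, -2, -3, 11, 28, 30, 26, 30, 27, 30, 29, 27, 25, 29, 27, 28, 28]
b [[257.1, 269.7], [256.7, 269.1], [255.9, 268.0]] 256 [79, 77, 80, 76, 61, 59, 58, 61, 63, 60, 56, 60, 62, 65, 54, 65, 132, 124, 124, 121, 127, 125, 123, 118, 121, 126, 120, 118, 119] 
[... 294 characters left out ...]
0, 2, 1, -3, 1, 0, 7, 1, 2, -4, -2, 1, -1, -4, 2, -2, -5, 2, -9, 4, -8, 1, 0, 2, 2, 1]
b [[196.4, 338.3], [195.4, 340.4], [193.9, 343.3]] 324 [153, 150, 148, 153, 154, 150, 156, 144, 117, 114, 116, 104, 118, 113, 162, 248, 232, 233, 229, 231, 232, 231, 231, 229, 226, 229, 237, 247, 220] [2, 4, 8, 4, 6, 4, 8, 7, 0, -4, -1, 0, -3, 0, 15, 24, 25, 21, 24, 26, 24, 25, 28, 28, 30, 27, 23, 27, 29]
w10
a [[436.9, 338.9], [437.9, 341.0], [439.4, 343.9]] 325 [154, 150, 151, 152, 153, 154, 151, 124, 116, 120, 116, 77, 121, 120, 211, 234, 231, 232, 228, 232, 235, 233, 230, 226, 232, 239, 214, 64, 0] [8, 3, 5, 4, 5, 5, 3, -1, 0, -1, -4, 1, -3, -1, 26, 30, 26, 23, 26, 22, 21, 24, 24, 28, 25, 29, 32, 8, 0]
```

All four flap ends match the flat position (a 339/338.9, b 338/338.1, c and d 106/104.4, where 0.06 rad would give 103), and the bystanders have not moved. Handing in.

```bash
python3 -c "
from plant import ctrl
s=ctrl.get_state();print(s['time'],s['contact_force'],ctrl.sign_off())"
```

```text
the job is handed in; nothing more can be done
41.3667 [-0.38750557  1.4857623   0.06070303] None
```

The carrier is closed and the job is handed in at 41.4 s of the 72 s allowed. I set the grey lid on the seal with all four clips raised, then pressed the clips in the order a, c (diagonally opposite), b, d. These letters are by position on the carrier; I couldn't tell which way round the lid lay, but the diagonal order holds either way.

**Press force:** The highest reading at the fingertip was about 14 N, on clip c. The others peaked at about 9 to 12 N. Forces were read only between steps of 0.25 s or more.

**Catch checks:**
- **Back-off:** after each press the contact force fell to zero well below the height where the unlatched clip had been pushing back. I felt no distinct snap on any clip; the catch is inferred from this and the pictures.
- **Pictures:** the last camera measurements put all four flap ends within about 2 pixels of lying flat. On the last view all four were off by the same 2 pixels, away from raised for c and d. An uncaught clip at 0.06 rad or more would differ by only 1 to 2 pixels there. I made these checks on pixel values, as the picture viewings had run out.
- **Bystanders:** the top camera showed no change at the small beaker, spatula, measuring cylinder, beaker or bulb.

**Disagreement:** on the way down the lid's plug first brushed the carrier mouth at about 5 N. I shifted it about 1 mm sideways, which freed it, and it then seated gently.

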